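# Scrub the staining jar in the hold-down

## Task

The brush drags hard enough to lift a loose jar, so first push the glass staining jar along the bench until its foot is fully home under the lips of the white hold-down. Then take the wide brush, the one that fills the jar, off the wire stand and scrub the inside of the jar with three full strokes, each down to the floor of the jar and up until the bristles show above the rim. Finally hang the wide brush up again in its free place on the stand, leaving the jar home and upright, and do not disturb the slim brush or knock about the things standing round.

Things in the scene. Friction and masses are not known exactly. Their poses are not given: they have to be found in the camera images.
- staining_jar: round clear-glass staining jar standing on the bench, open at the top, 100 mm tall (0.36 kg). Foot: a disc 110 mm across and 12 mm thick; above it a plain cylinder 80 mm across outside, 72 mm bore, too wide for most grippers; inner floor 12 mm above the bench. Origin: centre of the underside, z up. Push it low on the cylinder, hand leaning back: pushed near the rim it tips and its foot catches
- hold_down: white plastic horseshoe screwed to the bench, 24 mm high. Origin: on the bench where the jar's centre is when fully home (foot against the back wall, within 2 mm). x axis: the way in; the jar slides in along +x, the mouth faces -x. Channel 116 mm wide between the rails; along rails and back a lip reaches 13 mm inwards over the foot, 16 to 24 mm up, leaving 90 mm free between the lips.
- mouth (a point): middle of the hold-down's mouth, on the bench 75 mm before its origin; lead-in cheeks flare outwards to 145 mm apart here, the lips' front ends are bent up to 30 mm high, and the parallel rails begin 50 mm before the origin. Outside, the hold-down is about 165 mm wide and 155 mm long
- brush_stand: fixed stainless wire stand in a flat white drip tray (135 x 205 x 12 mm). Origin: centre of the tray's underside; x points to its back, z up. A cross bar 131 mm up, 50 mm behind the origin, carries two forks pointing to -x at y = +52 and -52 mm: each two 8 mm rods with a 16 mm gap, tops 135 mm up. A brush hangs with its wire in the gap and its collar on the rods.
- fork_tips (a point): middle of the front of the stand, level with the fork tips: the rods run straight to 45 mm before the stand's origin, then bend outwards and up, ending 57 mm before it, 142 mm up. To take a brush off, lift it 12 to 20 mm, then draw it out to -x; the wide head must be 85 mm out from its hanging place before it is raised past the tips. Hang it up the same way back
- place_a (a point): hanging place on the fork at y = +52 mm of the stand: the point on the rod tops midway between the rods, 15 mm before the stand's origin, 135 mm up; axes as the stand's
- place_b (a point): the same on the fork at y = -52 mm
- wide_handle (a point): middle of the handle of the wide brush, 150 mm above its wire tip; z along the brush, up. The handle is a grey cylinder 18 mm across, 111 to 187 mm above the tip; grip it across, from above. The brush (0.16 kg, 187 mm long) hangs head down; which fork it hangs on varies
- wide_tip (a point): lower end of the wide brush's 6 mm wire, its lowest point. The white bristle head, 77 mm across, spans 6 to 52 mm above it, tapered over the lowest 18 mm; the bristles give way towards the wire, and in the jar's 72 mm bore they rub with 3 to 7 N
- wide_collar (a point): centre of the underside of the wide brush's collar (disc 40 mm across, 6 mm thick), 105 mm above its tip; when hung up it lies on the rod tops
- slim_handle (a point): middle of the handle of the slim brush, the same brush but with a head 33 mm across; leave it hanging
- media_bottle: clear glass bottle with a blue screw cap, 85 mm across, 178 mm tall, standing beside the way into the hold-down; loose bystander. Origin: centre of its underside
- stain_bottle: brown dropper bottle with a black cap, 48 mm across, 85 mm tall, standing on the other side of the way into the hold-down; loose bystander. Origin: centre of its underside
- stain_bottle_white: brown dropper bottle with a white cap, 48 mm across, 85 mm tall; loose bystander. Origin: centre of its underside
- beaker: glass beaker, 77 mm across, 92 mm tall; loose bystander. Origin: centre of its underside
- bench_timer: flat bench timer, 66 x 66 x 20 mm; loose bystander. Origin: centre of its underside
- cover_glass_box: small white carton, 40 x 62 x 28 mm; loose bystander. Origin: centre of its underside
Mind the look-alikes: they are no part of the job. What is shaped like the staining_jar but brown is not meant. Leave any green look-alike of the part that bears wide_handle alone.

How it is judged (in metres and radians):
On the way, in this order (a step that is already met when the one before it is completed fails the run):
1. the jar stands fully home in the hold-down, its foot under both lips (x of staining_jar in the frame of hold_down between -0.01 and 0.01 m and y of staining_jar in the frame of hold_down between -0.006 and 0.006 m and angle between staining_jar's own z axis and vertical below 0.12 rad), for 0.2 s.
2. first stroke: the wide brush is down at the floor of the jar, which is still home (all of step 1 and z of wide_tip in the frame of staining_jar below 0.027 m and x of wide_tip in the frame of staining_jar between -0.015 and 0.015 m and y of wide_tip in the frame of staining_jar between -0.015 and 0.015 m), for 0.05 s.
3. first stroke: the brush is drawn up until its bristles show above the rim (all of step 1 and z of wide_tip in the frame of staining_jar above 0.057 m), for 0.05 s.
4. second stroke: the wide brush is down at the floor of the jar, which is still home (all of step 2), for 0.05 s.
5. second stroke: the brush is drawn up until its bristles show above the rim (all of step 3), for 0.05 s.
6. third stroke: the wide brush is down at the floor of the jar, which is still home (all of step 4), for 0.05 s.
7. third stroke: the brush is drawn up until its bristles show above the rim (all of step 5), for 0.05 s.
At the end, for the whole second after the job is handed in: the jar is upright in the hold-down (within 10 mm of fully home along the channel, 6 mm across) and at rest; the wide brush hangs upright on a fork of the stand, its collar within 25 mm of the hanging place; the slim brush still hangs where it was (within 30 mm) (all of step 1 and (distance between wide_collar and place_a below 0.025 m or distance between wide_collar and place_b below 0.025 m) and angle between wide_handle's own z axis and vertical below 0.2 rad and linear speed of staining_jar below 0.02 m/s and distance of slim_handle from where it was at the start of the episode below 0.03 m); the robot touches nothing.
It fails at once if the jar is tipped by more than 20 degrees (angle between staining_jar's own z axis and vertical above 0.35 rad).
It fails at once if a bystander is shoved by more than 30 mm or knocked over (distance of any of media_bottle, stain_bottle, stain_bottle_white, beaker, bench_timer, cover_glass_box from where it was at the start of the episode above 0.03 m or angle between any of media_bottle, stain_bottle, stain_bottle_white, beaker, bench_timer, cover_glass_box's own z axis and vertical above 0.5 rad).
It fails at once if the slim brush is knocked off its place (moved by more than 60 mm) (distance of slim_handle from where it was at the start of the episode above 0.06 m).
It also fails if it takes over 72 s, if anything falls off the work surface, if the arm or the gripper's body presses on something with over 40 N, if the wrist force passes 120 N, or if a joint passes its speed limit or range.

## Robot

A 6-joint arm with a two-finger parallel gripper is mounted at the origin on a cart in front of the work surface, level with it; the furniture and walls round the work are solid. World frame = base frame: x ahead of the robot, y to its left, z up, the work surface at z = 0. Lengths are in mm, angles in rad, forces in N, time in s.
With the tool pointing down it reaches from about 350 to 875 mm from the base axis. Payload 4.2 kg.
Tool frame: the origin (TCP) lies midway between the tips of the shut fingers; the grasp point (between the pads) lies 19 mm behind it (tcp_to_grasp is the distance from the TCP to the grasp point, in mm); z points along the fingers, y is the line along which they close (so a half turn about z gives the same grasp; the last joint's range is limited). The gripper opens to 85 mm and grips with 20 to 120 N. Pads are 22 mm wide; open, the fingers measure 114 mm over their backs; the gripper's body (76 mm by 85 mm) begins 54 mm behind the grasp point. The pads swing forward as they close: fully open they stand 13 mm farther back than shut.
Start: joints at [1.382, 0.385, 0.008, 0, -1.194, -0.259], TCP at [270.581, 563.369, 204.912] pointing down, gripper open.
Joint ranges: [-3.14, 3.14], [-1.21, 2.06], [-1.07, 1.41], [-3.16, 2.05], [-2.99, -0.16], [-3.1, 3.1]. Speed limits (rad/s): [2.79, 2.79, 3.14, 3.14, 3.14, 3.14].

## Interface

Orientations are given as a unit quaternion [x, y, z, w].
In Python, from bench import read_state, get_image, job_done, tcp_to_grasp gives the robot as it stands.
- The arm moves only by the tool jog_arm, never from a script. Its argument "plan" is a list of rows, each a list of 3 entries, a list of its own where there are three numbers: the finger opening in mm, from 0 to 85.4, then the shift along the tool's x, y, z as a fraction of full scale, then the turn, a rotation vector about the tool's x, y, z as a fraction of full scale. A call has 1 to 10 rows; each row is the pose to reach, as a shift and turn from the pose commanded when the call began, along the tool's axes at that moment; what a row does not reach only later rows make up. Full scale, the value 1, is 0.1 m for a shift and 60 degrees for a turn. A row lasts 1/8 s, in which the tool goes at most 62.5 mm and 10.7 degrees, less where a joint would pass 70% of its speed; a pose out of reach is approached as far as the arm can. A call with a number of a shift or a turn outside -1 to 1 is refused whole. A call with a gripper value outside its range is refused whole. The fingers move at their own pace and stop on an object; the grip force is fixed at half the most. Time passes only in rows, so rows that repeat a pose let the fingers close. It gives the time, the measured TCP pose, the force, the opening and the grip force at its end, in the units of the state.
- read_state(): the state, without advancing time (a new reading comes with each control period).
- get_image(name): name is "scene" or "top" or "wrist"; returns a dict with "img" (400x640x3 uint8, red, green, blue), "range_z" (400x640 float32, mm along the optical axis (not along the pixel's ray), 0 where there is no reading), "intrinsics" (3x3 intrinsics, pixels), "extrinsics" (4x4, takes a point from camera to world coordinates); the wrist camera has in their place "tool_from_camera" (4x4, takes a point from camera to tool coordinates, whose origin is the TCP and whose axes are the flange's). Camera axes: x right, y down, z forward; pixel columns grow to the right and rows downward; lengths in mm; the calibration is good to about 2 mm. A picture is of the moment at which its call begins: read the wrist's pose just before it.
- job_done(): hands the job in; it is judged then, once.
The state is a dict: "clock": time; "joints": joint angles; "joint_vel": joint speeds; "joint_efforts": joint torques, N m; "position": TCP position; "ee_rot": TCP orientation; "contact_force": force on the tool from outside, world axes, zero at the start; "wrist_torque": the same for the moment, N m; "gripper_width": finger opening in mm; "grasp_force": force on a finger pad.
Only numpy, scipy, OpenCV 4.12 (cv2) and the standard library are available. Lean on these libraries where they do the work, as an engineer would, in place of code of your own. Each camera call takes 0.05 s, during which the arm holds its last target. There are 200 camera calls.

## Working session

There is one attempt and no reset: what is moved stays moved. The work goes in short steps, Python scripts to look and compute and a tool call to move; the robot and the scene stay as the last step left them, time stands still between calls to the robot, and variables do not carry over. Pictures are saved under pics/ and viewed, at most 10 in all, crops included, and the job is handed in when it is done.

Besides the shell and the picture viewer there is one more tool, called after "Request:" by a JSON object that holds its "api" and its "payload", one argument or row to a line. jog_arm: Moves the arm, as the interface text tells. Its arguments: {"type":"object","properties":{"plan":{"type":"array"}},"required":["plan"]}

```bash
mkdir -p pics; cat > h.py <<'E'
import numpy as np,cv2
from bench import *
def grab(n):
    d=get_image(n); np.savez('/tmp/'+n+'.npz',**d); return d
def save(img,f): cv2.imwrite('pics/'+f,img[:,:,::-1])
def cloud(d,T=None):
    K=d['intrinsics'];z=d['range_z'];v,u=np.mgrid[:z.shape[0],:z.shape[1]]
    P=np.stack([(u-K[0,2])/K[0,0]*z,(v-K[1,2])/K[1,1]*z,z,np.ones_like(z)],-1)
    W=(P@(d['extrinsics'] if T is None else T).T)[...,:3]; W[z==0]=np.nan
    return W
E
python3 - <<'E'
from h import *
for n in('top','scene'):
    d=grab(n); save(d['img'],n+'1.png'); print(d['extrinsics'].round(2).tolist(),d['intrinsics'].tolist())
print(read_state(),tcp_to_grasp)
E
```

```text
[[-0.0, -0.99, 0.11, 381.44], [-1.0, 0.0, -0.01, -207.25], [0.01, -0.11, -0.99, 1899.89], [0.0, 0.0, 0.0, 1.0]] [[477.6602164822626, 0.0, 319.40906097224615], [0.0, 477.6602164822626, 191.18733690623134], [0.0, 0.0, 1.0]]
[[0.66, -0.4, 0.63, -525.32], [-0.75, -0.34, 0.57, -1215.71], [-0.02, -0.85, -0.52, 1025.06], [0.0, 0.0, 0.0, 1.0]] [[467.7712931673531, 0.0, 317.30474711226816], [0.0, 467.7712931673531, 203.68236807755784], [0.0, 0.0, 1.0]]
{'clock': 0.1, 'joints': array([ 1.38157646e+00,  3.85518393e-01,  6.76648467e-03, -4.63837479e-04,
       -1.19397539e+00, -2.58584352e-01]), 'joint_vel': array([-0.0022221 , -0.00215971,  0.00346333,  0.00135972,  0.00141998,
        0.00022925]), 'joint_efforts': array([ 5.35124201e-06, -3.93322849e+01,  1.88927454e+01,  4.19793472e+00,
       -2.64512324e-03,  5.33217246e-06]), 'position': array([270.3577744 , 562.87142119, 203.90491066]), 'ee_rot': array([ 9.75018991e-01, -2.22119314e-01, -1.81956581e-04,  9.72377274e-04]), 'contact_force': array([-0.161757  , -0.98660512,  0.15192268]), 'wrist_torque': array([0.01033954, 0.00186165, 0.04323049]), 'grasp_force': 0.0, 'gripper_width': 85.24364477067157} 18.700000000000003
```

View pics/top1.png

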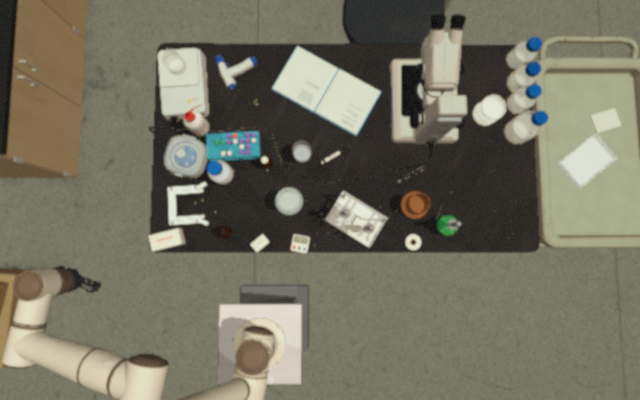

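View pics/scene1.png

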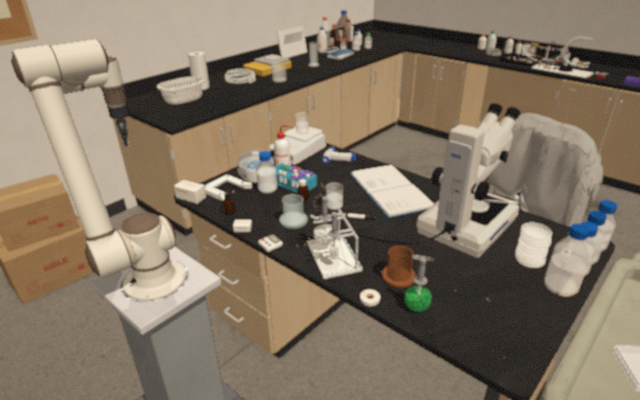

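The top view shows the clear jar at (289,201), the hold-down at (187,204) with its mouth to the right, the stand at (357,218), the media bottle at (220,172), the black-cap stain bottle at (225,231) and the beaker at (302,152).

Possible mix-ups:
- **Jar:** clear jar (289,201), brown jar (416,205), beaker (302,152). I choose the clear one.
- **Brush:** the two brushes on the stand at (357,218), and the green-headed one at (448,226). I choose the wide white one on the stand.

Next is a close crop to check both choices.

```bash
python3 - <<'E'
from h import *
t=dict(np.load('/tmp/top.npz'));s=dict(np.load('/tmp/scene.npz'))
a=cv2.resize(t['img'][140:260,140:400],(780,360),interpolation=cv2.INTER_CUBIC)
b=cv2.resize(s['img'][160:290,170:430],(780,390),interpolation=cv2.INTER_CUBIC)[:, :]
save(cv2.resize(np.vstack([a,b]),(624,600)),'crop.png')
W=cloud(t);V=cloud(s)
for n,C,px in(('top',W,[(187,190),(187,219),(174,204),(205,187),(204,221),(289,201),(289,190),(278,201),(300,201),(345,210),(370,226),(357,218),(337,211),(373,239),(352,191),(386,214),(220,168),(225,231),(302,150),(264,160),(260,243),(300,243)]),('scene',V,[(294,210),(335,190),(320,230),(350,225)])):
    for p in px: print(n,p,C[p[1],p[0]].round(0))
E
```

```text
top (187, 190) [597. 288.  26.]
top (187, 219) [483. 285.  24.]
top (174, 204) [541. 336.  31.]
top (205, 187) [612. 223.  -0.]
top (204, 221) [475. 219.  24.]
top (289, 201) [ 553. -113.   23.]
top (289, 190) [ 589. -116.   87.]
top (278, 201) [547. -75.  93.]
top (300, 201) [ 554. -156.   15.]
top (345, 210) [ 503. -321.  214.]
top (370, 226) [ 447. -409.  214.]
top (357, 218) [ 487. -383.   -1.]
top (337, 211) [ 509. -299.   84.]
top (373, 239) [ 403. -445.    3.]
top (352, 191) [ 595. -364.   -1.]
top (386, 214) [ 502. -499.    1.]
top (220, 168) [659. 130. 179.]
top (225, 231) [434. 124.  87.]
top (302, 150) [ 752. -165.   48.]
top (264, 160) [704. -20.  93.]
top (260, 243) [389.  -3.  39.]
top (300, 243) [ 388. -157.   17.]
scene (294, 210) [ 528. -142.   75.]
scene (335, 190) [ 772. -142.   55.]
scene (320, 230) [ 481. -315.   85.]
scene (350, 225) [ 516. -420.  135.]
```

View pics/crop.png

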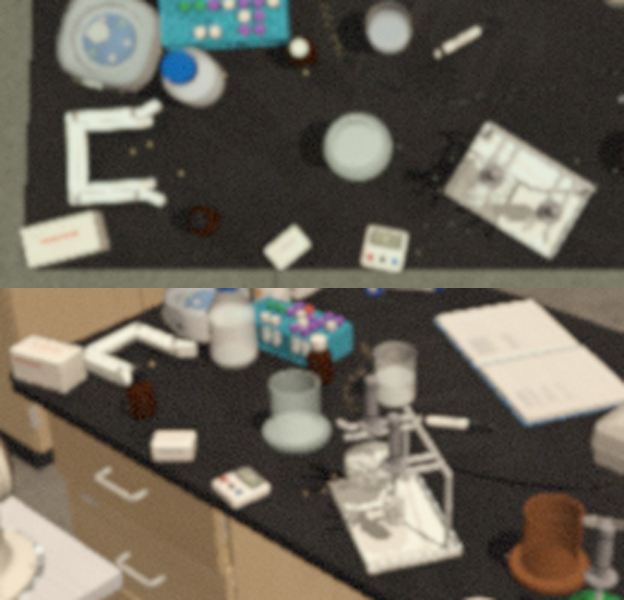

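The crop shows the white head under the left-hand (upper) handle, at about (490,175) in the top half of the crop. In the full top view that is the handle at (345,210). The jar is clear and the bottles stand beside the way in. Next I fit the poses.

```bash
python3 - <<'E'
from h import *
t=dict(np.load('/tmp/top.npz'));s=dict(np.load('/tmp/scene.npz'))
W=cloud(t);V=cloud(s);K=t['intrinsics'];E=t['extrinsics']
def plane(px,z):
    px=np.asarray(px,float).reshape(-1,2);d=np.c_[(px-K[[0,1],2])/K[0,0],np.ones(len(px))]@E[:3,:3].T
    return (E[:3,3]+d*((z-E[2,3])/d[:,2])[:,None])[:,:2]
g=cv2.cvtColor(t['img'],cv2.COLOR_RGB2GRAY)
def comp(box,thr):
    x0,y0,x1,y1=box;m=np.zeros_like(g);m[y0:y1,x0:x1]=(g[y0:y1,x0:x1]>thr)
    n,l,st,c=cv2.connectedComponentsWithStats(m);i=1+np.argmax(st[1:,4]);return (l==i),st[i]
m,st=comp((160,180,210,228),130);print('hd',st)
v,u=np.nonzero(m);P=plane(np.c_[u,v],24);r=cv2.minAreaRect(P.astype(np.float32));print(r,cv2.boxPoints(r).round())
m,st=comp((270,180,310,220),70);print('jar',st);v,u=np.nonzero(m)
print(cv2.minEnclosingCircle(np.c_[u,v].astype(np.float32)),plane([u.mean(),v.mean()],50))
for nm,C in(('t',W),('s',V)):
    q=C[(C[...,2]>60)&(C[...,2]<102)&(abs(C[...,0]-555)<60)&(abs(C[...,1]+115)<60)];print('jarcloud',nm,len(q),q.mean(0).round(1),np.percentile(q,[3,97],axis=0).round())
    for c in((503,-321),(447,-409)):
        q=C[(C[...,2]>190)&(np.hypot(C[...,0]-c[0],C[...,1]-c[1])<30)];print('hand',nm,len(q),q.mean(0).round(1) if len(q) else '')
        for lo,hi in((30,90),):
            q=C[(C[...,2]>lo)&(C[...,2]<hi)&(np.hypot(C[...,0]-c[0],C[...,1]-c[1])<45)];print('  head',len(q),q.mean(0).round(0),q.std(0).round(0))
m,st=comp((320,185,392,250),110);v,u=np.nonzero(m);P=plane(np.c_[u,v],12);r=cv2.minAreaRect(P.astype(np.float32));print('tray',r,cv2.boxPoints(r).round())
for n,c,z in(('media',(659,130),150),('stain',(434,124),60)):
    q=W[(W[...,2]>z)&(np.hypot(W[...,0]-c[0],W[...,1]-c[1])<50)];print(n,len(q),q.mean(0).round())
E
```

```text
hd [167 182  42  44 887]
((538.7521362304688, 285.8705749511719), (170.79843139648438, 155.19053649902344), 4.269707202911377) [[448. 357.]
 [459. 202.]
 [630. 215.]
 [618. 370.]]
jar [274 186  30  30 700]
((288.66217041015625, 200.58108520507812), 14.95833683013916) [[ 551.87894173 -113.48367479]]
jarcloud t 83 [ 556.3 -112.8   89.3] [[ 516. -150.   63.]
 [ 591.  -75.  101.]]
hand t 21 [ 496.  -324.2  216.9]
  head 170 [ 494. -322.   80.] [21. 22.  6.]
hand t 24 [ 441.6 -411.8  214.3]
  head 8 [ 440. -402.   62.] [ 9.  5. 12.]
jarcloud s 340 [ 549.9 -113.9   82.6] [[ 512. -152.   62.]
 [ 590.  -73.  101.]]
hand s 49 [ 493.3 -326.4  205.1]
  head 223 [ 484. -325.   71.] [18. 18. 15.]
hand s 48 [ 436.4 -415.6  205.9]
  head 122 [ 436. -416.   67.] [ 7.  8. 14.]
tray ((483.9819030761719, -376.69549560546875), (211.70680236816406, 144.328369140625), 57.678829193115234) [[ 366. -428.]
 [ 488. -505.]
 [ 602. -326.]
 [ 480. -249.]]
media 185 [659. 150. 177.]
stain 67 [431. 131.  75.]
```

The poses come out as follows (mm):
- Hold-down origin about (539,283), way in (-0.07,0.997).
- Jar (552,-113).
- Wide brush (497,-324) on fork a, with the stand's x axis (0.845,-0.534).

I'll push leaning back 25° with the fingers 45 mm apart as a cradle.

```bash
cat > plan.py <<'E'
from h import *
from scipy.spatial.transform import Rotation as R
def ori(d,lean):
    """tool z = down leaning so the tip leads along d; tool y = left/right, x = -d side"""
    d=np.array([d[0],d[1],0.])/np.hypot(*d);a=np.radians(lean)
    z=np.sin(a)*d-np.cos(a)*np.array([0,0,1.]);y=np.cross([0,0,1.],d);x=np.cross(y,z)
    return R.from_matrix(np.c_[x,y,z])
def now():
    s=read_state();return s['position'],R.from_quat(s['ee_rot'])
def chain(wps,start=None):
    p,r=start or now()
    for q,o in wps:
        q=np.asarray(q,float);o=o or r
        sh=r.inv().apply(q-p)/100;tu=(r.inv()*o).as_rotvec()/np.radians(60)
        n=max(np.linalg.norm(q-p)/62.5,np.degrees((r.inv()*o).magnitude())/10.7)
        print(q.round(0),'shift',sh.round(2).tolist(),'turn',tu.round(2).tolist(),'rows>=%.1f'%n)
        p=p+r.apply(sh.round(2)*100);r=r*R.from_rotvec(tu.round(2)*np.radians(60))
    return p,r
E
python3 - <<'E'
from plan import *
up=ori((-.04,1),0);le=ori((-.04,1),25)
chain([((350,470,205),None),((420,370,210),None),((460,260,210),up),((500,165,210),None),((520,70,210),None),((540,-25,210),None),((550,-120,200),le),((553.5,-172,120),None),((553.5,-172,28),None)])
E
```

```text
[350. 470. 205.] shift [1.12, 0.49, -0.01] turn [0.0, 0.0, 0.0] rows>=2.0
[420. 370. 210.] shift [1.06, 0.6, -0.05] turn [0.0, 0.0, 0.0] rows>=2.0
[460. 260. 210.] shift [0.84, 0.82, 0.0] turn [0.0, -0.0, 1.03] rows>=5.8
[500. 165. 210.] shift [0.97, -0.36, 0.0] turn [0.0, 0.0, 0.0] rows>=1.6
[520.  70. 210.] shift [0.95, -0.16, 0.01] turn [0.0, 0.0, 0.0] rows>=1.5
[540. -25. 210.] shift [0.96, -0.15, -0.0] turn [0.0, 0.0, 0.0] rows>=1.6
[ 550. -120.  200.] shift [0.96, -0.06, 0.1] turn [0.0, -0.42, 0.0] rows>=2.3
[ 554. -172.  120.] shift [0.81, -0.02, 0.5] turn [0.0, 0.0, 0.0] rows>=1.5
[ 554. -172.   28.] shift [0.39, 0.0, 0.84] turn [0.0, 0.0, 0.0] rows>=1.5
```

Request:
{"api": "jog_arm", "payload": {
  "plan": [
    [45, [1, 0.6, 0], [0, 0, 0.2]],
    [45, [1, 0.6, 0], [0, 0, 0.35]],
    [45, [1, 0.6, 0], [0, 0, 0.5]]
  ]
}}

```text
clock: 0.48
position: [336.0, 462.8, 204.8]
ee_rot: [0.882, -0.471, 0.0, 0.001]
contact_force: [0.3, 0.2, 1.3]
gripper_width: 45.1
grasp_force: 0.0
```

Request:
{"api": "jog_arm", "payload": {
  "plan": [
    [45, [1, 0.4, 0], [0, 0, 0.2]],
    [45, [1, 0.4, 0], [0, 0, 0.35]],
    [45, [1, 0.4, 0], [0, 0, 0.5]]
  ]
}}

```text
clock: 0.85
position: [358.1, 357.8, 204.9]
ee_rot: [0.731, -0.683, -0.0, 0.001]
contact_force: [0.4, 0.8, 0.8]
gripper_width: 45.1
grasp_force: 0.0
```

```bash
python3 - <<'E'
from plan import *
p,r=now();print(p,read_state()['joints'].round(2))
up=ori((-.04,1),0);le=ori((-.04,1),25)
chain([((p[0]+40,p[1]-95,210),up),((480,p[1]-190,210),None),((510,p[1]-285,210),None),((540,p[1]-380,210),None),((550,-120,200),le),((553.5,-172,120),None),((553.5,-172,28),None)])
E
```

```text
[358.14775925 357.76693126 204.88725918] [ 1.11  0.18 -0.28 -0.   -1.11 -1.04]
[398. 263. 210.] shift [0.97, -0.33, -0.05] turn [0.0, -0.0, 0.03] rows>=1.7
[480. 168. 210.] shift [0.98, -0.79, -0.0] turn [0.0, 0.0, 0.0] rows>=2.0
[510.  73. 210.] shift [0.96, -0.26, -0.0] turn [0.0, 0.0, 0.0] rows>=1.6
[540. -22. 210.] shift [0.96, -0.27, 0.0] turn [0.0, 0.0, 0.0] rows>=1.6
[ 550. -120.  200.] shift [0.98, -0.06, 0.1] turn [-0.0, -0.42, -0.0] rows>=2.3
[ 554. -172.  120.] shift [0.82, -0.02, 0.5] turn [0.0, 0.0, 0.0] rows>=1.5
[ 554. -172.   28.] shift [0.39, -0.0, 0.83] turn [0.0, 0.0, 0.0] rows>=1.5
```

Request:
{"api": "jog_arm", "payload": {
  "plan": [
    [45, [1, -0.3, 0], [0, 0, 0.03]],
    [45, [1, -0.3, 0], [0, 0, 0.03]],
    [45, [1, -0.3, 0], [0, 0, 0.03]]
  ]
}}

```text
clock: 1.23
position: [395.7, 261.0, 204.7]
ee_rot: [0.721, -0.693, -0.0, 0.0]
contact_force: [0.5, 0.7, 0.2]
gripper_width: 45.0
grasp_force: 0.0
```

Request:
{"api": "jog_arm", "payload": {
  "plan": [
    [45, [1, -0.6, 0], [0, 0, 0]],
    [45, [1, -0.6, 0], [0, 0, 0]],
    [45, [1, -0.6, 0], [0, 0, 0]]
  ]
}}

```text
clock: 1.6
position: [461.0, 164.3, 204.4]
ee_rot: [0.721, -0.693, -0.0, 0.0]
contact_force: [-1.0, -0.2, -0.8]
gripper_width: 45.2
grasp_force: 0.0
```

Request:
{"api": "jog_arm", "payload": {
  "plan": [
    [45, [1, -0.4, 0], [0, 0, 0]],
    [45, [1, -0.4, 0], [0, 0, 0]],
    [45, [1, -0.4, 0], [0, 0, 0]]
  ]
}}

```text
clock: 1.98
position: [504.9, 67.1, 204.4]
ee_rot: [0.722, -0.692, -0.0, 0.0]
contact_force: [0.3, 0.5, 0.1]
gripper_width: 45.2
grasp_force: 0.0
```

```bash
python3 - <<'E'
from plan import *
p,r=now();print(p,read_state()['joints'].round(2))
le=ori((-.04,1),25)
chain([((530,-20,215),None),((550,-110,200),le),((553.5,-172,120),None),((553.5,-172,28),None)])
E
```

```text
[504.89025632  67.1195753  204.41336365] [ 0.45  0.19 -0.27 -0.   -1.11 -0.41]
[530. -20. 215.] shift [0.88, -0.21, -0.11] turn [0.0, 0.0, 0.0] rows>=1.5
[ 550. -110.  200.] shift [0.91, -0.17, 0.15] turn [0.0, -0.42, 0.0] rows>=2.3
[ 554. -172.  120.] shift [0.9, -0.01, 0.46] turn [0.0, 0.0, 0.0] rows>=1.6
[ 554. -172.   28.] shift [0.39, 0.0, 0.84] turn [0.0, 0.0, 0.0] rows>=1.5
```

Request:
{"api": "jog_arm", "payload": {
  "plan": [
    [45, [0.9, -0.2, -0.1], [0, 0, 0]],
    [45, [0.9, -0.2, -0.1], [0, 0, 0]],
    [45, [0.9, -0.2, -0.1], [0, 0, 0]]
  ]
}}

```text
clock: 2.35
position: [528.7, -20.8, 214.8]
ee_rot: [0.722, -0.692, -0.0, -0.0]
contact_force: [-0.3, 0.6, -0.8]
gripper_width: 45.2
grasp_force: 0.0
```

Request:
{"api": "jog_arm", "payload": {
  "plan": [
    [45, [0.9, -0.2, 0.15], [0, -0.2, 0]],
    [45, [0.9, -0.2, 0.15], [0, -0.42, 0]],
    [45, [0.9, -0.2, 0.15], [0, -0.42, 0]],
    [45, [0.9, -0.2, 0.15], [0, -0.42, 0]]
  ]
}}

```text
clock: 2.85
position: [552.5, -110.1, 198.5]
ee_rot: [0.704, -0.675, -0.159, -0.15]
contact_force: [0.4, 1.0, -0.2]
gripper_width: 44.8
grasp_force: 0.0
```

```bash
python3 - <<'E'
from plan import *
p,r=now();print(p,r.as_matrix().round(2).tolist())
le=ori((-.04,1),25)
d=grab('wrist');save(d['img'],'w1.png')
chain([((553.5,-172,120),le),((553.5,-172,28),None),((551,-72,28),None)])
E
```

```text
[ 552.50571752 -110.12885093  198.49162577] [[0.04, -1.0, -0.02], [-0.9, -0.04, 0.43], [-0.43, 0.0, -0.9]]
[ 554. -172.  120.] shift [0.91, 0.02, 0.45] turn [0.0, 0.0, 0.0] rows>=1.6
[ 554. -172.   28.] shift [0.39, -0.01, 0.83] turn [0.0, 0.0, 0.0] rows>=1.5
[551. -72.  28.] shift [-0.91, -0.02, 0.43] turn [0.0, 0.0, 0.0] rows>=1.6
```

View pics/w1.png

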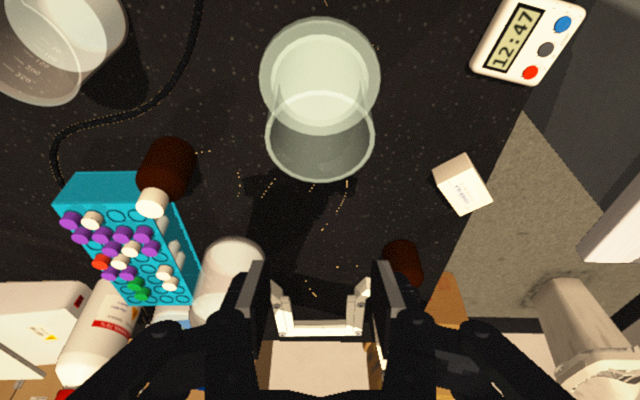

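The wrist picture shows the jar at (320,90), in line with the hold-down at (320,305). The stain bottles and media bottle are clear of the channel. I go down behind the jar.

Request:
{"api": "jog_arm", "payload": {
  "plan": [
    [45, [0.9, 0, 0.45], [0, 0, 0]],
    [45, [0.9, 0, 0.45], [0, 0, 0]],
    [45, [0.9, 0, 0.45], [0, 0, 0]]
  ]
}}

```text
clock: 3.28
position: [553.8, -170.3, 118.5]
ee_rot: [0.705, -0.674, -0.16, -0.149]
contact_force: [-0.4, 1.1, -0.7]
gripper_width: 44.5
grasp_force: 0.0
```

Request:
{"api": "jog_arm", "payload": {
  "plan": [
    [45, [0.2, 0, 0.42], [0, 0, 0]],
    [45, [0.39, 0, 0.83], [0, 0, 0]],
    [45, [0.39, 0, 0.83], [0, 0, 0]],
    [45, [0.39, 0, 0.83], [0, 0, 0]]
  ]
}}

```text
clock: 3.78
position: [557.0, -171.5, 31.9]
ee_rot: [0.707, -0.673, -0.156, -0.151]
contact_force: [-0.9, -0.4, 0.6]
gripper_width: 45.0
grasp_force: 0.0
```

Request:
{"api": "jog_arm", "payload": {
  "plan": [
    [45, [-0.1, 0, 0.05], [0, 0, 0]],
    [45, [-0.2, 0, 0.1], [0, 0, 0]],
    [45, [-0.3, 0, 0.14], [0, 0, 0]],
    [45, [-0.4, 0, 0.19], [0, 0, 0]],
    [45, [-0.5, 0, 0.235], [0, 0, 0]],
    [45, [-0.6, 0, 0.28], [0, 0, 0]],
    [45, [-0.7, 0, 0.33], [0, 0, 0]],
    [45, [-0.8, 0, 0.375], [0, 0, 0]],
    [45, [-0.9, 0, 0.42], [0, 0, 0]]
  ]
}}

```text
clock: 4.9
position: [550.7, -72.3, 29.5]
ee_rot: [0.705, -0.675, -0.158, -0.151]
contact_force: [0.1, -5.2, 3.2]
gripper_width: 45.3
grasp_force: 2.3
```

```bash
python3 - <<'E'
from plan import *
s=read_state();print(s['position'],s['contact_force'],s['joints'].round(2))
t=grab('top');W=cloud(t)
q=W[(W[...,2]>40)&(W[...,2]<102)&(abs(W[...,0]-550)<80)&(abs(W[...,1]-s['position'][1]-44)<70)];print(len(q),np.percentile(q,[3,50,97],axis=0).round())
save(cv2.resize(t['img'][140:260,140:400],(780,360),interpolation=cv2.INTER_CUBIC),'t2.png')
chain([((548,25,28),None),((546,122,28),None)])
E
```

```text
[550.6685009  -72.26517801  29.52709406] [ 0.14918481 -5.1625527   3.24206415] [-0.12  0.55 -0.12 -0.51 -1.05  0.46]
43 [[517. -95.  52.]
 [542. -85.  80.]
 [582. -78. 101.]]
[548.  25.  28.] shift [-0.86, -0.02, 0.42] turn [0.0, 0.0, 0.0] rows>=1.5
[546. 122.  28.] shift [-0.87, -0.02, 0.42] turn [0.0, 0.0, 0.0] rows>=1.6
```

View pics/t2.png

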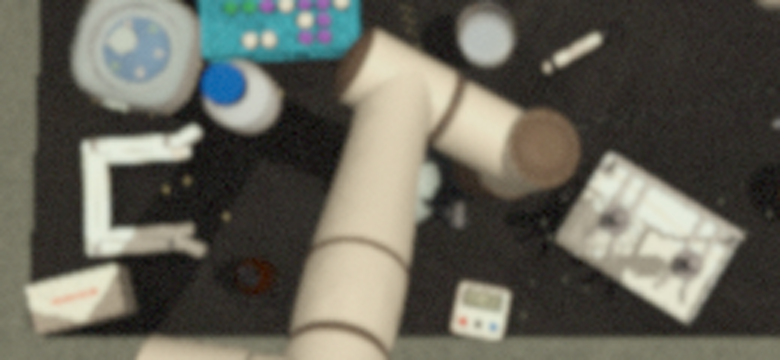

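The picture shows the wrist bulge at crop (360,75) ahead of the hand, on the media bottle's side at (235,95). I check its height before pushing on.

```bash
python3 - <<'E'
from plan import *
t=dict(np.load('/tmp/top.npz'));W=cloud(t)
for u,v in((365,60),(385,80),(410,70),(480,110),(540,150),(370,200),(430,60),(345,75)):
    print((u,v),W[140+v//3,140+u//3].round())
d=grab('wrist');V=cloud(d)
q=d['range_z'];print(q[q>0].min())
s=grab('scene');save(cv2.resize(s['img'][60:290,120:460],(800,541),interpolation=cv2.INTER_CUBIC),'s2.png')
E
```

```text
(365, 60) [642. -47. 444.]
(385, 80) [624. -68. 435.]
(410, 70) [635. -92. 427.]
(480, 110) [ 599. -166.  390.]
(540, 150) [ 555. -230.  383.]
(370, 200) [491. -66. 545.]
(430, 60) [ 652. -111.  384.]
(345, 75) [628. -27. 430.]Traceback (most recent call last):
  File "<stdin>", line 5, in <module>
  File "h.py", line 9, in cloud
    W=(P@(d['extrinsics'] if T is None else T).T)[...,:3]; W[z==0]=np.nan
          ~^^^^^^^^^^^^^^
KeyError: 'extrinsics'
```

The wrist link is about 330 mm up or more, so it clears the 178 mm bottle. I push on.

Request:
{"api": "jog_arm", "payload": {
  "plan": [
    [45, [-0.1, 0, 0.05], [0, 0, 0]],
    [45, [-0.2, 0, 0.1], [0, 0, 0]],
    [45, [-0.3, 0, 0.145], [0, 0, 0]],
    [45, [-0.4, 0, 0.19], [0, 0, 0]],
    [45, [-0.5, -0.01, 0.24], [0, 0, 0]],
    [45, [-0.6, -0.01, 0.29], [0, 0, 0]],
    [45, [-0.7, -0.01, 0.335], [0, 0, 0]],
    [45, [-0.8, -0.02, 0.385], [0, 0, 0]],
    [45, [-0.88, -0.02, 0.425], [0, 0, 0]]
  ]
}}

```text
clock: 6.12
position: [548.6, 25.3, 28.7]
ee_rot: [0.705, -0.674, -0.157, -0.151]
contact_force: [0.2, -5.4, 3.7]
gripper_width: 44.8
grasp_force: 2.5
```

Request:
{"api": "jog_arm", "payload": {
  "plan": [
    [45, [-0.1, 0, 0.05], [0, 0, 0]],
    [45, [-0.2, 0, 0.1], [0, 0, 0]],
    [45, [-0.3, 0, 0.145], [0, 0, 0]],
    [45, [-0.4, 0, 0.19], [0, 0, 0]],
    [45, [-0.5, -0.01, 0.24], [0, 0, 0]],
    [45, [-0.6, -0.01, 0.29], [0, 0, 0]],
    [45, [-0.7, -0.01, 0.335], [0, 0, 0]],
    [45, [-0.8, -0.02, 0.385], [0, 0, 0]],
    [45, [-0.88, -0.02, 0.425], [0, 0, 0]]
  ]
}}

```text
clock: 7.25
position: [546.0, 123.1, 27.6]
ee_rot: [0.705, -0.674, -0.158, -0.151]
contact_force: [0.3, -5.6, 4.5]
gripper_width: 45.0
grasp_force: 3.1
```

```bash
python3 - <<'E'
from plan import *
p,r=now();s=read_state();print(p,s['contact_force'],s['joints'].round(2))
d=grab('wrist');T=np.eye(4);T[:3,:3]=r.as_matrix();T[:3,3]=p;V=cloud(d,T@d['tool_from_camera']);np.save('/tmp/V.npy',V)
save(d['img'],'w2.png')
for z0,z1 in((40,97),(97,104),(16,34)):
    q=V[(V[...,2]>z0)&(V[...,2]<z1)&(abs(V[...,0]-545)<100)&(V[...,1]>p[1])&(V[...,1]<400)]
    print(z0,len(q),np.percentile(q,[2,50,98],axis=0).round().tolist() if len(q) else '')
chain([((543,p[1]+90,28),None)])
E
```

```text
[546.02354532 123.09414815  27.63531891] [ 0.32484967 -5.63628471  4.45604265] [ 0.22  0.49 -0.2  -0.57 -0.88  0.2 ]
40 5292 [[446.0, 123.0, 41.0], [622.0, 131.0, 55.0], [633.0, 162.0, 84.0]]
97 0 
16 3153 [[451.0, 123.0, 16.0], [582.0, 132.0, 24.0], [632.0, 210.0, 34.0]]
[543. 213.  28.] shift [-0.81, -0.01, 0.38] turn [0.0, 0.0, 0.0] rows>=1.4
```

View pics/w2.png

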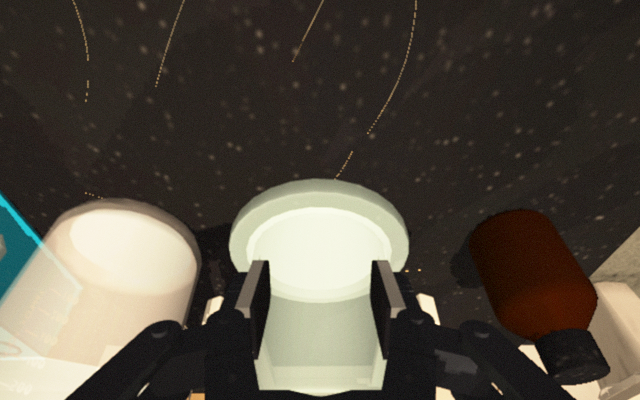

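The jar is cradled between the fingers (centre u≈320), and the hold-down's cheeks at (212,310) and (428,310) are symmetric about it. I go on in, then finish slowly until the force rises.

Request:
{"api": "jog_arm", "payload": {
  "plan": [
    [45, [-0.08, 0, 0.037], [0, 0, 0]],
    [45, [-0.16, 0, 0.074], [0, 0, 0]],
    [45, [-0.24, 0, 0.11], [0, 0, 0]],
    [45, [-0.32, 0, 0.147], [0, 0, 0]],
    [45, [-0.4, 0, 0.185], [0, 0, 0]],
    [45, [-0.48, 0, 0.225], [0, 0, 0]],
    [45, [-0.56, -0.01, 0.26], [0, 0, 0]],
    [45, [-0.64, -0.01, 0.3], [0, 0, 0]],
    [45, [-0.72, -0.01, 0.335], [0, 0, 0]],
    [45, [-0.8, -0.01, 0.375], [0, 0, 0]]
  ]
}}

```text
clock: 8.55
position: [543.0, 211.4, 27.5]
ee_rot: [0.705, -0.675, -0.158, -0.151]
contact_force: [-0.7, -3.5, 1.7]
gripper_width: 45.0
grasp_force: 2.2
```

Request:
{"api": "jog_arm", "payload": {
  "plan": [
    [45, [-0.03, 0, 0.014], [0, 0, 0]],
    [45, [-0.06, 0, 0.028], [0, 0, 0]],
    [45, [-0.09, 0, 0.042], [0, 0, 0]],
    [45, [-0.12, 0, 0.056], [0, 0, 0]],
    [45, [-0.14, 0, 0.065], [0, 0, 0]],
    [45, [-0.16, 0, 0.075], [0, 0, 0]]
  ]
}}

```text
clock: 9.3
position: [542.3, 228.5, 27.6]
ee_rot: [0.705, -0.675, -0.158, -0.151]
contact_force: [-0.2, -2.9, 1.8]
gripper_width: 45.0
grasp_force: 1.9
```

```bash
python3 - <<'E'
from plan import *
p,r=now();s=read_state();print(p,s['contact_force'],s['gripper_width'])
chain([((541,p[1]+10,28),None)])
E
```

```text
[542.27642604 228.52182567  27.64283787] [-0.17868675 -2.88214533  1.81656935] 45.04584707033619
[541. 239.  28.] shift [-0.09, 0.01, 0.04] turn [0.0, 0.0, 0.0] rows>=0.2
```

Request:
{"api": "jog_arm", "payload": {
  "plan": [
    [45, [-0.02, 0, 0.01], [0, 0, 0]],
    [45, [-0.04, 0, 0.02], [0, 0, 0]],
    [45, [-0.06, 0, 0.03], [0, 0, 0]],
    [45, [-0.08, 0, 0.04], [0, 0, 0]]
  ]
}}

```text
clock: 9.8
position: [542.0, 237.5, 27.6]
ee_rot: [0.705, -0.675, -0.158, -0.151]
contact_force: [-0.2, -3.6, 1.9]
gripper_width: 45.1
grasp_force: 2.2
```

Request:
{"api": "jog_arm", "payload": {
  "plan": [
    [45, [-0.015, 0, 0.007], [0, 0, 0]],
    [45, [-0.03, 0, 0.014], [0, 0, 0]],
    [45, [-0.045, 0, 0.021], [0, 0, 0]],
    [45, [-0.045, 0, 0.021], [0, 0, 0]]
  ]
}}

```text
clock: 10.3
position: [541.8, 242.6, 27.6]
ee_rot: [0.705, -0.675, -0.158, -0.151]
contact_force: [1.1, -3.1, 2.4]
gripper_width: 45.1
grasp_force: 1.8
```

Still only friction, so I keep inching.

Request:
{"api": "jog_arm", "payload": {
  "plan": [
    [45, [-0.015, 0, 0.007], [0, 0, 0]],
    [45, [-0.03, 0, 0.014], [0, 0, 0]],
    [45, [-0.03, 0, 0.014], [0, 0, 0]]
  ]
}}

```text
clock: 10.68
position: [541.6, 245.8, 27.5]
ee_rot: [0.705, -0.675, -0.158, -0.151]
contact_force: [-0.4, -3.1, 2.1]
gripper_width: 45.1
grasp_force: 2.0
```

Request:
{"api": "jog_arm", "payload": {
  "plan": [
    [45, [-0.015, 0, 0.007], [0, 0, 0]],
    [45, [-0.03, 0, 0.014], [0, 0, 0]],
    [45, [-0.03, 0, 0.014], [0, 0, 0]]
  ]
}}

```text
clock: 11.05
position: [541.4, 249.2, 27.5]
ee_rot: [0.705, -0.675, -0.158, -0.151]
contact_force: [0.3, -3.8, 2.7]
gripper_width: 44.8
grasp_force: 2.0
```

```bash
python3 - <<'E'
from plan import *
p,r=now();s=read_state();print(p,s['contact_force'])
t=grab('scene');V=cloud(t)
q=V[(V[...,2]>40)&(V[...,2]<102)&(abs(V[...,0]-540)<50)&(abs(V[...,1]-283)<60)];print(len(q),np.percentile(q,[2,50,98],axis=0).round() if len(q) else '')
E
```

```text
[541.41441387 249.16342876  27.53462944] [ 0.32983616 -3.7564818   2.66971887]
232 [[499. 225.  42.]
 [525. 262.  74.]
 [574. 316. 101.]]
```

Request:
{"api": "jog_arm", "payload": {
  "plan": [
    [45, [-0.015, 0, 0.007], [0, 0, 0]],
    [45, [-0.03, 0, 0.014], [0, 0, 0]],
    [45, [-0.03, 0, 0.014], [0, 0, 0]]
  ]
}}

```text
clock: 11.48
position: [541.2, 252.4, 27.5]
ee_rot: [0.705, -0.675, -0.158, -0.151]
contact_force: [0.3, -3.6, 2.9]
gripper_width: 45.0
grasp_force: 2.2
```

Request:
{"api": "jog_arm", "payload": {
  "plan": [
    [45, [-0.015, 0, 0.007], [0, 0, 0]],
    [45, [-0.03, 0, 0.014], [0, 0, 0]],
    [45, [-0.03, 0, 0.014], [0, 0, 0]]
  ]
}}

```text
clock: 11.85
position: [541.0, 255.7, 27.5]
ee_rot: [0.705, -0.675, -0.158, -0.151]
contact_force: [0.1, -4.4, 3.7]
gripper_width: 45.3
grasp_force: 2.3
```

Request:
{"api": "jog_arm", "payload": {
  "plan": [
    [45, [-0.015, 0, 0.007], [0, 0, 0]],
    [45, [-0.03, 0, 0.014], [0, 0, 0]],
    [45, [-0.03, 0, 0.014], [0, 0, 0]]
  ]
}}

```text
clock: 12.22
position: [540.7, 258.9, 27.5]
ee_rot: [0.705, -0.675, -0.158, -0.151]
contact_force: [-0.9, -4.9, 2.6]
gripper_width: 45.2
grasp_force: 2.4
```

```bash
python3 - <<'E'
from plan import *
p,r=now()
t=grab('top');s=grab('scene');d=grab('wrist')
a=cv2.resize(t['img'][170:240,150:250],(500,350),interpolation=cv2.INTER_CUBIC)
b=cv2.resize(s['img'][150:220,180:280],(500,350),interpolation=cv2.INTER_CUBIC)
c=cv2.resize(d['img'][100:400],(500,234))
im=np.zeros((584,790,3),np.uint8);im[:350,:395]=cv2.resize(a,(395,350));im[:350,395:]=cv2.resize(b,(395,350));im[350:,:500]=c;save(im,'m3.png')
W=cloud(t);V=cloud(s)
for C in(W,V):
    q=C[(C[...,2]>88)&(C[...,2]<106)&(abs(C[...,0]-540)<60)&(abs(C[...,1]-290)<70)];print(len(q),np.percentile(q,[0,5,50,95,100],axis=0).round().tolist() if len(q) else '')
    q=C[(C[...,2]>14)&(C[...,2]<34)&(abs(C[...,0]-540)<30)&(abs(C[...,1]-350)<40)];print('back',len(q),np.percentile(q,[0,5,50,95,100],axis=0).round().tolist() if len(q) else '')
E
```

```text
27 [[501.0, 220.0, 90.0], [504.0, 222.0, 93.0], [509.0, 255.0, 99.0], [523.0, 279.0, 105.0], [524.0, 285.0, 106.0]]
back 0 
73 [[494.0, 220.0, 89.0], [498.0, 222.0, 89.0], [536.0, 307.0, 94.0], [578.0, 325.0, 103.0], [596.0, 327.0, 104.0]]
back 19 [[510.0, 316.0, 15.0], [511.0, 327.0, 16.0], [518.0, 344.0, 23.0], [535.0, 362.0, 26.0], [542.0, 367.0, 27.0]]
```

View pics/m3.png

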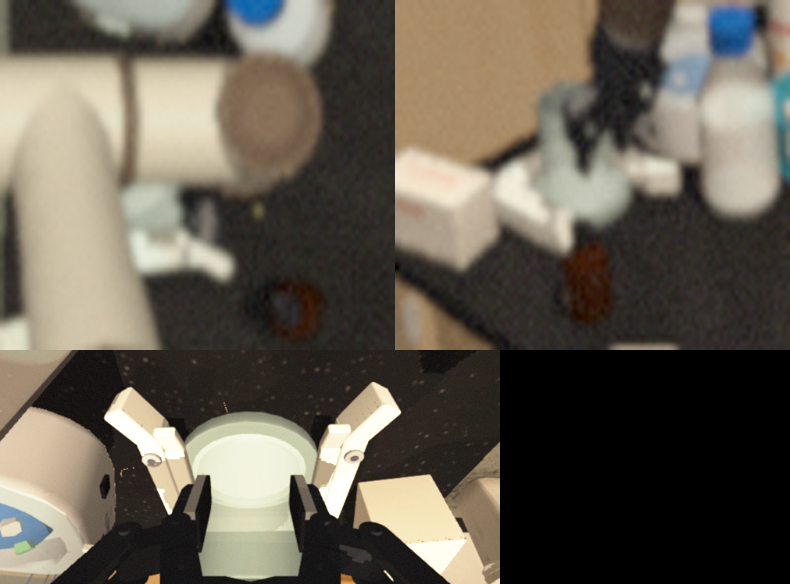

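The jar is between the lips but its foot seems to stick out towards the mouth still. I measure the foot's rear edge against the cheek tips in the wrist view.

```bash
python3 - <<'E'
from plan import *
p,r=now()
d=dict(np.load('/tmp/wrist.npz'));T=np.eye(4);T[:3,:3]=r.as_matrix();T[:3,3]=p;T=T@d['tool_from_camera'];V=cloud(d,T);K=d['intrinsics']
for px in((320,186),(320,183),(260,205),(380,205),(150,155),(490,150),(142,175),(508,170),(215,207),(432,206),(190,235),(455,233)):
    u,v=px;c=T[:3,:3]@np.array([(u-K[0,2])/K[0,0],(v-K[1,2])/K[1,1],1]);f=lambda z:(T[:3,3]+c*(z-T[2,3])/c[2])[:2].round(1)
    print(px,V[v,u].round(1),'z12',f(12),'z24',f(24))
g=cv2.cvtColor(d['img'],cv2.COLOR_RGB2GRAY)
print(g[170:200,320].tolist())
w=(g>170)
for v in range(140,215,8): print(v,np.nonzero(w[v])[0][[0,-1]] if w[v].any() else '')
E
```

```text
(320, 186) [542.6 233.3   8.1] z12 [542.7 229.9] z24 [543.2 219.2]
(320, 183) [542.6 233.3   5.8] z12 [542.8 227.9] z24 [543.3 217.4]
(260, 205) [573.7 245.   11.6] z12 [573.6 244.6] z24 [571.4 232.6]
(380, 205) [510.2 243.3  10.5] z12 [510.6 241.8] z24 [514.  230.1]
(150, 155) [628.  222.5   1.3] z12 [622.1 214.2] z24 [615.4 205. ]
(490, 150) [462.5 208.6   6.1] z12 [466.1 204.5] z24 [473.5 196.1]
(142, 175) [624.7 219.9  19.7] z12 [629.4 226.6] z24 [622.1 216.2]
(508, 170) [445.3 224.1   1.2] z12 [453.  215.6] z24 [461.6 206.2]
(215, 207) [590.6 228.   30.8] z12 [597.5 247.1] z24 [593.1 234.9]
(432, 206) [491.9 223.8  30.1] z12 [483.1 241.3] z24 [488.9 229.7]
(190, 235) [607.9 252.9  26.9] z12 [615.4 270.6] z24 [609.4 256.3]
(455, 233) [474.3 244.2  28. ] z12 [464.3 262.2] z24 [471.8 248.7]
[35, 38, 26, 34, 41, 34, 34, 29, 52, 101, 131, 132, 140, 136, 141, 146, 148, 148, 153, 155, 165, 176, 197, 209, 205, 204, 202, 203, 201, 199]
140 
148 [164 492]
156 [153 499]
164 [149 503]
172 [142 508]
180 [ 32 512]
188 [ 25 504]
196 [ 18 494]
204 [ 12 485]
212 [  5 476]
```

The foot's rear edge is at y≈233 and the mouth at y≈214.5, so the jar is within a few mm of home. I inch on until the wall stops it.

Request:
{"api": "jog_arm", "payload": {
  "plan": [
    [45, [-0.01, 0, 0.005], [0, 0, 0]],
    [45, [-0.02, 0, 0.01], [0, 0, 0]],
    [45, [-0.02, 0, 0.01], [0, 0, 0]]
  ]
}}

```text
clock: 12.75
position: [540.6, 260.9, 27.4]
ee_rot: [0.705, -0.675, -0.158, -0.151]
contact_force: [-0.1, -4.0, 3.6]
gripper_width: 44.9
grasp_force: 2.7
```

Request:
{"api": "jog_arm", "payload": {
  "plan": [
    [45, [-0.01, 0, 0.005], [0, 0, 0]],
    [45, [-0.02, 0, 0.01], [0, 0, 0]],
    [45, [-0.02, 0, 0.01], [0, 0, 0]]
  ]
}}

```text
clock: 13.12
position: [540.5, 263.1, 27.4]
ee_rot: [0.705, -0.675, -0.158, -0.15]
contact_force: [-0.9, -6.1, 4.1]
gripper_width: 44.8
grasp_force: 2.8
```

Request:
{"api": "jog_arm", "payload": {
  "plan": [
    [45, [-0.01, 0, 0.005], [0, 0, 0]],
    [45, [-0.02, 0, 0.01], [0, 0, 0]],
    [45, [-0.02, 0, 0.01], [0, 0, 0]]
  ]
}}

```text
clock: 13.5
position: [540.4, 263.4, 27.3]
ee_rot: [0.706, -0.675, -0.157, -0.15]
contact_force: [-1.1, -11.6, 5.7]
gripper_width: 44.9
grasp_force: 5.5
```

```bash
python3 - <<'E'
from plan import *
p,r=now();s=read_state();print(p,s['contact_force'])
d=grab('wrist');T=np.eye(4);T[:3,:3]=r.as_matrix();T[:3,3]=p;T=T@d['tool_from_camera'];V=cloud(d,T)
g=cv2.cvtColor(d['img'],cv2.COLOR_RGB2GRAY)
q=V[(V[...,2]>2)&(V[...,2]<10)&(abs(V[...,0]-542)<8)&(V[...,1]>200)&(V[...,1]<260)];print('foot rear',np.percentile(q,[10,50,90],axis=0).round(1).tolist())
q=V[(V[...,2]>13)&(V[...,2]<35)&(V[...,1]>190)&(V[...,1]<300)&(abs(V[...,0]-542)>60)&(abs(V[...,0]-542)<90)]
for sgn in(1,-1):
    a=q[np.sign(q[:,0]-542)==sgn];print(sgn,len(a),a[:,1].min(),np.percentile(a[:,1],[.5,1,2,5]).round(1))
E
```

```text
[540.42644862 263.42850914  27.27087718] [ -1.06138122 -11.63790456   5.71499101]
foot rear [[535.5, 211.7, 2.1], [542.0, 237.3, 5.4], [548.0, 238.0, 9.2]]
1 3807 216.02776448886482 [216.5 216.7 217.  218.1]
-1 4824 205.5563737347028 [206.1 206.4 206.7 207.8]
```

The force jumped to 12 N and the tool stopped, so the jar is against the back wall. I back off, rise and measure it.

Request:
{"api": "jog_arm", "payload": {
  "plan": [
    [45, [0.3, 0, -0.14], [0, 0, 0]],
    [45, [0.6, 0, -0.28], [0, 0, 0]],
    [45, [0.6, 0, -0.28], [0, 0, 0]]
  ]
}}

```text
clock: 13.92
position: [543.9, 198.7, 26.8]
ee_rot: [0.704, -0.676, -0.158, -0.151]
contact_force: [0.0, 0.0, 0.8]
gripper_width: 44.7
grasp_force: 0.0
```

Request:
{"api": "jog_arm", "payload": {
  "plan": [
    [45, [-0.2, 0, -1], [0, 0, 0]],
    [45, [-0.2, 0, -1], [0, 0, 0]],
    [45, [-0.2, 0, -1], [0, 0, 0]]
  ]
}}

```text
clock: 14.3
position: [547.0, 176.6, 130.0]
ee_rot: [0.706, -0.674, -0.156, -0.155]
contact_force: [0.7, -0.3, -0.4]
gripper_width: 44.5
grasp_force: 0.0
```

Request:
{"api": "jog_arm", "payload": {
  "plan": [
    [80, [0.2, 0, -0.9], [0, 0.2, 0]],
    [80, [0.2, 0, -0.9], [0, 0.42, 0]],
    [80, [0.2, 0, -0.9], [0, 0.42, 0]],
    [80, [0.2, 0, -0.9], [0, 0.42, 0]]
  ]
}}

```text
clock: 14.8
position: [546.0, 120.8, 197.5]
ee_rot: [0.724, -0.69, -0.001, 0.001]
contact_force: [-0.5, 0.3, -1.0]
gripper_width: 79.9
grasp_force: 0.0
```

```bash
python3 - <<'E'
from plan import *
p,r=now();s=read_state();print(p,r.as_matrix().round(2).tolist(),s['joints'].round(2))
d=grab('wrist');T=np.eye(4);T[:3,:3]=r.as_matrix();T[:3,3]=p;T=T@d['tool_from_camera'];V=cloud(d,T);print(T[:3,3])
t=grab('top');save(np.vstack([d['img'],cv2.resize(t['img'][170:250,150:410],(640,197))]),'m4.png')
for C in(V,cloud(t)):
  for z0,z1 in((94,106),(40,94),(9,15)):
    q=C[(C[...,2]>z0)&(C[...,2]<z1)&(abs(C[...,0]-541)<58)&(abs(C[...,1]-290)<58)]
    if len(q)>5:
        c,ra=cv2.minEnclosingCircle(q[:,:2].astype(np.float32));print(z0,len(q),np.round(c,1),round(ra,1))
E
```

```text
[545.9794225  120.82422369 197.50183746] [[0.05, -1.0, -0.0], [-1.0, -0.05, 0.0], [-0.0, 0.0, -1.0]] [ 0.51  0.28 -0.16 -0.   -1.13 -0.46]
[551.23525231  36.92509723 367.58228207]
94 1504 [541.5 291.3] 40.5
40 5046 [541.2 290.2] 39.7
9 1336 [539.  287.2] 54.3
94 6 [510.4 269.7] 12.4
40 38 [517.1 271.7] 25.7
9 42 [514.7 284.7] 57.3
```

View pics/m4.png

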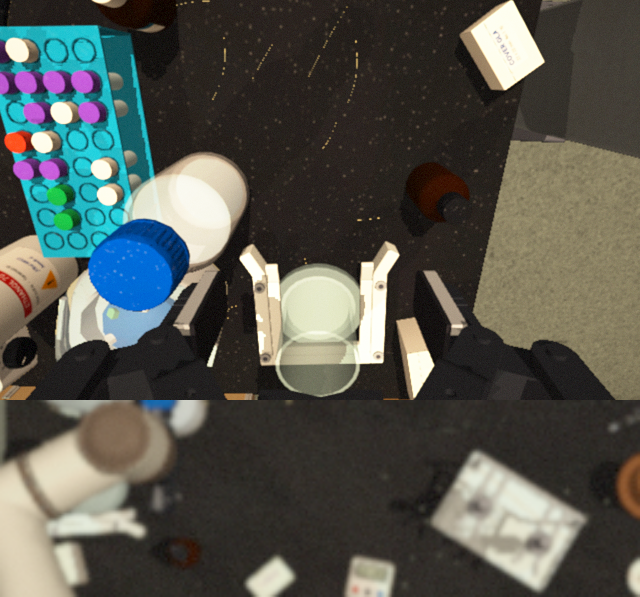

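The picture shows the jar home and upright in the hold-down at (320,330), bystanders unmoved. The circle fit gives its centre at (541,290.5). Now I go to the stand.

Request:
{"api": "jog_arm", "payload": {
  "plan": [
    [60, [1, 0, -0.5], [0, 0, 0]],
    [60, [1, 0, -0.5], [0, 0, 0]],
    [60, [1, 0, -0.5], [0, 0, 0]]
  ]
}}

```text
clock: 15.28
position: [552.5, 16.2, 250.5]
ee_rot: [0.721, -0.693, 0.0, -0.002]
contact_force: [-0.7, -0.2, -0.7]
gripper_width: 60.0
grasp_force: 0.0
```

Request:
{"api": "jog_arm", "payload": {
  "plan": [
    [60, [1, 0.15, -0.05], [0, 0, 0]],
    [60, [1, 0.15, -0.05], [0, 0, 0]],
    [60, [1, 0.15, -0.05], [0, 0, 0]]
  ]
}}

```text
clock: 15.65
position: [540.4, -83.5, 253.0]
ee_rot: [0.721, -0.693, -0.001, 0.0]
contact_force: [0.5, 0.1, -0.6]
gripper_width: 60.5
grasp_force: 0.0
```

Request:
{"api": "jog_arm", "payload": {
  "plan": [
    [60, [1, 0.2, 0], [0, 0, 0]],
    [60, [1, 0.2, 0], [0, 0, 0]],
    [60, [1, 0.2, 0], [0, 0, 0]]
  ]
}}

```text
clock: 16.02
position: [525.1, -183.6, 252.8]
ee_rot: [0.722, -0.692, -0.001, 0.0]
contact_force: [0.5, 0.6, 0.1]
gripper_width: 60.6
grasp_force: 0.0
```

Request:
{"api": "jog_arm", "payload": {
  "plan": [
    [60, [1, 0.2, 0], [0, 0, 0]],
    [60, [1, 0.2, 0], [0, 0, 0]],
    [60, [1, 0.2, 0], [0, 0, 0]]
  ]
}}

```text
clock: 16.4
position: [510.0, -284.0, 252.8]
ee_rot: [0.722, -0.692, -0.001, 0.0]
contact_force: [1.1, 1.4, -1.0]
gripper_width: 60.1
grasp_force: 0.0
```

```bash
python3 - <<'E'
from plan import *
p,r=now();s=read_state();print(p,r.as_matrix().round(2).tolist(),s['joints'].round(2))
d=grab('wrist');T=np.eye(4);T[:3,:3]=r.as_matrix();T[:3,3]=p;T=T@d['tool_from_camera'];V=cloud(d,T)
save(d['img'],'w5.png')
for c in((497,-324),(441,-411)):
  for z0,z1 in((212,222),(150,208),(60,86)):
    q=V[(V[...,2]>z0)&(V[...,2]<z1)&(np.hypot(V[...,0]-c[0],V[...,1]-c[1])<(25 if z0>100 else 48))]
    if len(q)>5:
        k,ra=cv2.minEnclosingCircle(q[:,:2].astype(np.float32));print(c,z0,len(q),np.round(k,1),round(ra,1),q.mean(0).round(1))
chain([((497,-324,240),None),((497,-324,162),None)])
E
```

```text
[ 509.98710463 -283.97567565  252.78848056] [[0.04, -1.0, -0.0], [-1.0, -0.04, 0.0], [-0.0, 0.0, -1.0]] [-0.23  0.29 -0.02 -0.   -1.27  0.27]
(497, -324) 212 711 [ 496.8 -322.9] 9.0 [ 497.  -323.8  217.5]
(497, -324) 150 350 [ 496.7 -323.2] 9.3 [ 499.3 -329.4  182.7]
(497, -324) 60 2366 [ 497. -323.] 38.3 [ 497.6 -332.9   81.1]
(441, -411) 212 437 [ 442.2 -407.9] 8.3 [ 442.8 -406.   217.1]
(441, -411) 150 835 [ 442.5 -410.8] 9.1 [ 447.7 -406.9  181.4]
(441, -411) 60 390 [ 443.4 -410.4] 16.1 [ 449.8 -403.5   77.2]
[ 497. -324.  240.] shift [0.4, 0.15, 0.13] turn [0.0, 0.0, 0.0] rows>=0.7
[ 497. -324.  162.] shift [0.01, -0.0, 0.78] turn [0.0, 0.0, 0.0] rows>=1.2
```

View pics/w5.png

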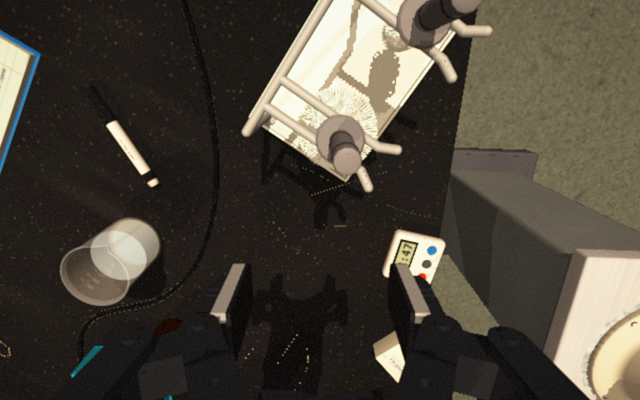

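The wide white bristle head (38 mm radius) hangs below the handle at (345,155), and the slim one is top right at (440,15). The wide handle is at (497,-323). I go down and grip it.

Request:
{"api": "jog_arm", "payload": {
  "plan": [
    [60, [0.39, 0.15, 0], [0, 0, 0]],
    [60, [0.39, 0.15, 0], [0, 0, 0]],
    [60, [0.39, 0.15, 0.4], [0, 0, 0]],
    [60, [0.39, 0.15, 0.9], [0, 0, 0]],
    [60, [0.39, 0.15, 0.9], [0, 0, 0]],
    [60, [0.39, 0.15, 0.9], [0, 0, 0]]
  ]
}}

```text
clock: 17.2
position: [498.5, -322.8, 166.1]
ee_rot: [0.723, -0.69, 0.002, -0.0]
contact_force: [-0.6, 0.2, 0.8]
gripper_width: 60.0
grasp_force: 0.0
```

Request:
{"api": "jog_arm", "payload": {
  "plan": [
    [0, [0, 0, 0], [0, 0, 0]],
    [0, [0, 0, 0], [0, 0, 0]],
    [0, [0, 0, 0], [0, 0, 0]],
    [0, [0, 0, 0], [0, 0, 0]],
    [0, [0, 0, 0], [0, 0, 0]],
    [0, [0, 0, 0], [0, 0, 0]]
  ]
}}

```text
clock: 17.95
position: [496.8, -323.5, 165.6]
ee_rot: [0.723, -0.691, 0.001, 0.0]
contact_force: [-2.4, -0.0, 5.4]
gripper_width: 16.1
grasp_force: 58.4
```

```bash
python3 - <<'E'
from plan import *
p,r=now();s=read_state();print(p,s['contact_force'],s['gripper_width'],s['grasp_force'])
x=np.array([.847,-.531,0]);z=np.array([0,0,1.])
a=p+16*z;b=a-95*x;c=b+75*z
e=np.array([541.3,290.5,c[2]])
chain([(a,None),(b,None),(c,None)]+[(c+(e-c)*k/6,None) for k in range(1,7)])
E
```

```text
[ 496.76539832 -323.54251531  165.55114825] [-2.39038823 -0.02639318  5.35964837] 16.14613442610319 58.433974385261536
[ 497. -324.  182.] shift [0.0, -0.0, -0.16] turn [0.0, 0.0, 0.0] rows>=0.3
[ 416. -273.  182.] shift [-0.54, 0.78, -0.0] turn [0.0, 0.0, 0.0] rows>=1.5
[ 416. -273.  257.] shift [0.0, 0.0, -0.75] turn [0.0, 0.0, 0.0] rows>=1.2
[ 437. -179.  257.] shift [-0.93, -0.25, -0.0] turn [0.0, 0.0, 0.0] rows>=1.5
[458. -85. 257.] shift [-0.93, -0.25, -0.0] turn [0.0, 0.0, 0.0] rows>=1.5
[479.   9. 257.] shift [-0.93, -0.25, -0.0] turn [0.0, 0.0, 0.0] rows>=1.5
[500. 103. 257.] shift [-0.93, -0.25, -0.0] turn [0.0, 0.0, 0.0] rows>=1.5
[520. 197. 257.] shift [-0.92, -0.25, -0.01] turn [0.0, 0.0, 0.0] rows>=1.5
[541. 291. 257.] shift [-0.93, -0.25, 0.0] turn [0.0, 0.0, 0.0] rows>=1.5
```

Request:
{"api": "jog_arm", "payload": {
  "plan": [
    [0, [0, 0, -0.08], [0, 0, 0]],
    [0, [0, 0, -0.16], [0, 0, 0]],
    [0, [0, 0, -0.16], [0, 0, 0]],
    [0, [0, 0, -0.16], [0, 0, 0]]
  ]
}}

```text
clock: 18.45
position: [496.6, -322.9, 179.7]
ee_rot: [0.723, -0.691, -0.0, -0.0]
contact_force: [-0.0, 0.2, -1.6]
gripper_width: 15.7
grasp_force: 58.6
```

Request:
{"api": "jog_arm", "payload": {
  "plan": [
    [0, [-0.09, 0.13, 0], [0, 0, 0]],
    [0, [-0.18, 0.26, 0], [0, 0, 0]],
    [0, [-0.27, 0.39, 0], [0, 0, 0]],
    [0, [-0.36, 0.52, 0], [0, 0, 0]],
    [0, [-0.45, 0.65, 0], [0, 0, 0]],
    [0, [-0.54, 0.78, 0], [0, 0, 0]],
    [0, [-0.54, 0.78, 0], [0, 0, 0]]
  ]
}}

```text
clock: 19.32
position: [415.5, -272.0, 180.4]
ee_rot: [0.723, -0.691, 0.0, -0.0]
contact_force: [0.6, 0.3, -1.9]
gripper_width: 16.0
grasp_force: 58.6
```

Request:
{"api": "jog_arm", "payload": {
  "plan": [
    [0, [0, 0, -0.3], [0, 0, 0]],
    [0, [0, 0, -0.75], [0, 0, 0]],
    [0, [0, 0, -0.75], [0, 0, 0]],
    [0, [0, 0, -0.75], [0, 0, 0]]
  ]
}}

```text
clock: 19.82
position: [416.2, -272.3, 254.4]
ee_rot: [0.723, -0.691, -0.001, -0.0]
contact_force: [-0.5, 0.0, -1.8]
gripper_width: 16.1
grasp_force: 59.0
```

```bash
python3 - <<'E'
from plan import *
p,r=now();s=read_state();print(p,s['contact_force'],s['gripper_width'],s['grasp_force'])
t=grab('scene');V=cloud(t)
q=V[(np.hypot(V[...,0]-p[0],V[...,1]-p[1])<70)&(V[...,2]>100)&(V[...,2]<330)]
for z0 in range(100,260,15):
    a=q[(q[:,2]>=z0)&(q[:,2]<z0+15)]
    if len(a): print(z0,len(a),a.mean(0).round(0),np.ptp(a,axis=0).round(0))
d=grab('wrist');T=np.eye(4);T[:3,:3]=r.as_matrix();T[:3,3]=p;T=T@d['tool_from_camera'];V=cloud(d,T)
for z0,z1 in((120,180),(180,215),(215,245)):
    a=V[(np.hypot(V[...,0]-p[0],V[...,1]-p[1])<50)&(V[...,2]>z0)&(V[...,2]<z1)]
    if len(a)>3: print('w',z0,len(a),a.mean(0).round(),np.round(cv2.minEnclosingCircle(a[:,:2].astype(np.float32))[0],1),cv2.minEnclosingCircle(a[:,:2].astype(np.float32))[1])
E
```

```text
[ 416.24035178 -272.31667119  254.38166394] [-0.51589716  0.03654839 -1.80507759] 16.134947300327056 58.951098918914795
115 13 [ 405. -287.  126.] [76. 54.  7.]
130 66 [ 424. -295.  138.] [105.  67.  14.]
145 87 [ 396. -291.  153.] [61. 60. 15.]
160 234 [ 411. -277.  169.] [78. 79. 15.]
175 11 [ 408. -279.  181.] [25. 44. 13.]
190 10 [ 414. -273.  197.] [ 7.  9. 14.]
205 7 [ 413. -275.  210.] [6. 9. 6.]
220 56 [ 411. -278.  229.] [39. 39. 11.]
235 20 [ 412. -277.  243.] [14. 17. 14.]
250 24 [ 413. -276.  258.] [17. 17. 14.]
w 120 5565 [ 416. -284.  169.] [ 415.7 -272.1] 38.42523193359375
w 215 2310 [ 417. -278.  231.] [ 416.4 -272. ] 20.029401779174805
```

The brush is held upright, with its head centred under the TCP and its tip 135 mm below. I carry it to the jar.

Request:
{"api": "jog_arm", "payload": {
  "plan": [
    [0, [-0.5, -0.13, -0.02], [0, 0, 0]],
    [0, [-0.94, -0.25, -0.03], [0, 0, 0]],
    [0, [-0.94, -0.25, -0.03], [0, 0, 0]]
  ]
}}

```text
clock: 20.3
position: [437.3, -175.5, 257.1]
ee_rot: [0.724, -0.69, -0.001, 0.0]
contact_force: [-0.0, -0.8, -1.5]
gripper_width: 15.9
grasp_force: 58.9
```

Request:
{"api": "jog_arm", "payload": {
  "plan": [
    [0, [-0.5, -0.13, 0], [0, 0, 0]],
    [0, [-0.94, -0.25, 0], [0, 0, 0]],
    [0, [-0.94, -0.25, 0], [0, 0, 0]]
  ]
}}

```text
clock: 20.68
position: [458.2, -81.1, 257.1]
ee_rot: [0.724, -0.69, -0.001, 0.001]
contact_force: [-0.8, -0.2, -0.5]
gripper_width: 16.1
grasp_force: 58.9
```

Request:
{"api": "jog_arm", "payload": {
  "plan": [
    [0, [-0.5, -0.13, 0], [0, 0, 0]],
    [0, [-0.94, -0.25, 0], [0, 0, 0]],
    [0, [-0.94, -0.25, 0], [0, 0, 0]]
  ]
}}

```text
clock: 21.05
position: [479.2, 13.4, 257.2]
ee_rot: [0.723, -0.69, -0.0, 0.001]
contact_force: [-0.2, 0.3, -0.5]
gripper_width: 16.0
grasp_force: 58.9
```

Request:
{"api": "jog_arm", "payload": {
  "plan": [
    [0, [-0.5, -0.13, 0], [0, 0, 0]],
    [0, [-0.94, -0.25, 0], [0, 0, 0]],
    [0, [-0.94, -0.25, 0], [0, 0, 0]]
  ]
}}

```text
clock: 21.42
position: [500.1, 108.1, 257.0]
ee_rot: [0.723, -0.691, -0.0, 0.001]
contact_force: [-0.5, -0.2, -1.8]
gripper_width: 15.6
grasp_force: 58.9
```

```bash
python3 - <<'E'
from plan import *
p,r=now();s=read_state();print(p,s['contact_force'],s['gripper_width'])
chain([((515,p[1]+(290.5-p[1])/2,258),None),((541.3,290.5,258),None)])
E
```

```text
[500.14020026 108.06954426 257.0129971 ] [-0.49226934 -0.23694284 -1.83288986] 15.598275977136314
[515. 199. 258.] shift [-0.9, -0.19, -0.01] turn [0.0, 0.0, 0.0] rows>=1.5
[541. 290. 258.] shift [-0.9, -0.3, -0.0] turn [0.0, 0.0, 0.0] rows>=1.5
```

Request:
{"api": "jog_arm", "payload": {
  "plan": [
    [0, [-0.5, -0.1, 0], [0, 0, 0]],
    [0, [-0.9, -0.2, 0], [0, 0, 0]],
    [0, [-0.9, -0.2, 0], [0, 0, 0]]
  ]
}}

```text
clock: 21.8
position: [516.1, 198.4, 256.9]
ee_rot: [0.723, -0.691, -0.0, 0.001]
contact_force: [-0.3, 0.0, -2.1]
gripper_width: 15.8
grasp_force: 58.9
```

Request:
{"api": "jog_arm", "payload": {
  "plan": [
    [0, [-0.5, -0.16, 0], [0, 0, 0]],
    [0, [-0.9, -0.29, 0], [0, 0, 0]],
    [0, [-0.9, -0.29, 0], [0, 0, 0]],
    [0, [-0.9, -0.29, 0], [0, 0, 0]]
  ]
}}

```text
clock: 22.3
position: [540.6, 287.4, 257.5]
ee_rot: [0.722, -0.692, 0.0, 0.001]
contact_force: [-0.3, -0.1, -1.1]
gripper_width: 16.3
grasp_force: 58.9
```

```bash
python3 - <<'E'
from plan import *
p,r=now();s=read_state();print(p,s['contact_force'],s['gripper_width'])
d=grab('wrist');T=np.eye(4);T[:3,:3]=r.as_matrix();T[:3,3]=p;T=T@d['tool_from_camera'];V=cloud(d,T)
for z0,z1 in((9,15),(150,182),(92,104)):
    a=V[(np.hypot(V[...,0]-541,V[...,1]-290)<60)&(V[...,2]>z0)&(V[...,2]<z1)]
    if len(a)>3: print('w',z0,len(a),a.mean(0).round(),cv2.minEnclosingCircle(a[:,:2].astype(np.float32)))
chain([((541.3,290.5,195),None),((541.3,290.5,153),None)])
E
```

```text
[540.58174359 287.39295703 257.54830435] [-0.32233338 -0.07183049 -1.065317  ] 16.253717647584693
w 9 1193 [539. 255.  13.] ((539.5270385742188, 276.57891845703125), 48.928199768066406)
w 150 5469 [541. 275. 173.] ((540.2840576171875, 287.42791748046875), 38.505149841308594)
w 92 421 [546. 259. 100.] ((542.9695434570312, 276.2300109863281), 36.00212478637695)
[541. 290. 195.] shift [-0.03, -0.01, 0.63] turn [0.0, 0.0, 0.0] rows>=1.0
[541. 290. 153.] shift [-0.0, 0.0, 0.42] turn [0.0, 0.0, 0.0] rows>=0.7
```

Request:
{"api": "jog_arm", "payload": {
  "plan": [
    [0, [-0.03, 0, 0.1], [0, 0, 0]],
    [0, [-0.03, 0, 0.2], [0, 0, 0]],
    [0, [-0.03, 0, 0.3], [0, 0, 0]],
    [0, [-0.03, 0, 0.4], [0, 0, 0]],
    [0, [-0.03, 0, 0.5], [0, 0, 0]],
    [0, [-0.03, 0, 0.62], [0, 0, 0]],
    [0, [-0.03, 0, 0.62], [0, 0, 0]]
  ]
}}

```text
clock: 23.22
position: [538.8, 291.7, 193.4]
ee_rot: [0.722, -0.692, -0.001, 0.003]
contact_force: [-0.5, -1.1, -5.9]
gripper_width: 15.9
grasp_force: 59.0
```

Request:
{"api": "jog_arm", "payload": {
  "plan": [
    [0, [0, 0, 0.1], [0, 0, 0]],
    [0, [0, 0, 0.2], [0, 0, 0]],
    [0, [0, 0, 0.3], [0, 0, 0]],
    [0, [0, 0, 0.37], [0, 0, 0]],
    [0, [0, 0, 0.41], [0, 0, 0]],
    [0, [0, 0, 0.41], [0, 0, 0]],
    [0, [0, 0, 0.41], [0, 0, 0]]
  ]
}}

```text
clock: 24.1
position: [539.7, 292.2, 157.3]
ee_rot: [0.723, -0.691, 0.0, 0.0]
contact_force: [-5.5, -2.0, 6.4]
gripper_width: 15.9
grasp_force: 61.0
```

Request:
{"api": "jog_arm", "payload": {
  "plan": [
    [0, [0, 0, 0.02], [0, 0, 0]],
    [0, [0, 0, 0.03], [0, 0, 0]],
    [0, [0, 0, 0.03], [0, 0, 0]]
  ]
}}

```text
clock: 24.48
position: [539.4, 292.1, 152.3]
ee_rot: [0.723, -0.691, -0.0, 0.001]
contact_force: [-3.7, -1.8, -0.3]
gripper_width: 15.7
grasp_force: 60.2
```

```bash
python3 - <<'E'
from plan import *
p,r=now();s=read_state();print(p,s['contact_force'],s['gripper_width'])
d=grab('wrist');T=np.eye(4);T[:3,:3]=r.as_matrix();T[:3,3]=p;T=T@d['tool_from_camera'];V=cloud(d,T)
a=V[(np.hypot(V[...,0]-540,V[...,1]-290)<24)&(V[...,2]>115)&(V[...,2]<145)]
print('collar',len(a),a.mean(0).round(1),np.percentile(a[:,2],[50,75,90,97]).round(1),cv2.minEnclosingCircle(a[:,:2].astype(np.float32)))
a=V[(np.hypot(V[...,0]-541,V[...,1]-290)<44)&(V[...,2]>94)&(V[...,2]<105)]
if len(a): print('rim',len(a),cv2.minEnclosingCircle(a[:,:2].astype(np.float32)))
a=V[(np.hypot(V[...,0]-541,V[...,1]-290)<60)&(V[...,2]>9)&(V[...,2]<15)]
if len(a): print('foot',len(a),a[:,1].min())
E
```

```text
[539.36659323 292.09958814 152.25371374] [-3.71638953 -1.78290825 -0.2729938 ] 15.680502441357584
collar 2336 [538.9 286.2 129.4] [128.7 129.4 132.2 140.7] ((538.5523071289062, 291.93463134765625), 20.10045623779297)
rim 2287 ((537.1461791992188, 291.56732177734375), 39.995033264160156)
foot 2055 236.8057599354874
```

The collar top is at z 129, so the tip is at 18 mm, on target. Next are the strokes.

Request:
{"api": "jog_arm", "payload": {
  "plan": [
    [0, [0, 0.01, -0.12], [0, 0, 0]],
    [0, [0, 0.01, -0.24], [0, 0, 0]],
    [0, [0, 0.01, -0.36], [0, 0, 0]],
    [0, [0, 0.01, -0.48], [0, 0, 0]],
    [0, [0, 0.01, -0.54], [0, 0, 0]],
    [0, [0, 0.01, -0.54], [0, 0, 0]],
    [0, [0, 0.01, -0.54], [0, 0, 0]]
  ]
}}

```text
clock: 25.4
position: [538.3, 291.8, 203.1]
ee_rot: [0.722, -0.691, -0.001, 0.003]
contact_force: [0.2, -1.2, -18.4]
gripper_width: 15.7
grasp_force: 63.7
```

```bash
python3 - <<'E'
from plan import *
p,r=now();s=read_state();print(p,s['contact_force'],s['gripper_width'])
d=grab('wrist');T=np.eye(4);T[:3,:3]=r.as_matrix();T[:3,3]=p;T=T@d['tool_from_camera'];V=cloud(d,T)
a=V[(np.hypot(V[...,0]-540,V[...,1]-290)<24)&(V[...,2]>165)&(V[...,2]<200)]
print('collar',len(a),np.percentile(a[:,2],[50,75,90]).round(1),cv2.minEnclosingCircle(a[:,:2].astype(np.float32)))
a=V[(np.hypot(V[...,0]-541,V[...,1]-290)<60)&(V[...,2]>9)&(V[...,2]<15)]
if len(a): print('foot',len(a),a[:,1].min(),a[:,0].min(),a[:,0].max())
E
```

```text
[538.2506698  291.77468702 203.05796391] [  0.16211122  -1.19174202 -18.42314446] 15.698262794429516
collar 2452 [179.4 180.  189.2] ((538.495361328125, 291.8184509277344), 20.072343826293945)
foot 70 236.7838930269495 496.4481468063021 582.1700102603137
```

The tip is at 68 mm and the lips hold the jar. Strokes two and three follow.

Request:
{"api": "jog_arm", "payload": {
  "plan": [
    [0, [0, 0, 0.12], [0, 0, 0]],
    [0, [0, 0, 0.24], [0, 0, 0]],
    [0, [0, 0, 0.36], [0, 0, 0]],
    [0, [0, 0, 0.48], [0, 0, 0]],
    [0, [0, 0, 0.54], [0, 0, 0]],
    [0, [0, 0, 0.54], [0, 0, 0]],
    [0, [0, 0, 0.54], [0, 0, 0]]
  ]
}}

```text
clock: 26.32
position: [542.5, 293.4, 160.0]
ee_rot: [0.724, -0.69, 0.003, -0.005]
contact_force: [-4.0, -2.3, 7.6]
gripper_width: 16.0
grasp_force: 67.3
```

Request:
{"api": "jog_arm", "payload": {
  "plan": [
    [0, [0, 0, -0.12], [0, 0, 0]],
    [0, [0, 0, -0.24], [0, 0, 0]],
    [0, [0, 0, -0.36], [0, 0, 0]],
    [0, [0, 0, -0.48], [0, 0, 0]],
    [0, [0, 0, -0.53], [0, 0, 0]],
    [0, [0, 0, -0.53], [0, 0, 0]],
    [0, [0, 0, -0.53], [0, 0, 0]]
  ]
}}

```text
clock: 27.2
position: [540.1, 292.8, 207.2]
ee_rot: [0.723, -0.691, 0.001, -0.001]
contact_force: [1.5, -0.7, -4.8]
gripper_width: 15.7
grasp_force: 65.1
```

```bash
python3 - <<'E'
from plan import *
p,r=now();s=read_state();print(p,s['contact_force'],s['gripper_width'])
d=grab('wrist');T=np.eye(4);T[:3,:3]=r.as_matrix();T[:3,3]=p;T=T@d['tool_from_camera'];V=cloud(d,T)
a=V[(np.hypot(V[...,0]-540,V[...,1]-290)<24)&(V[...,2]>165)&(V[...,2]<200)]
print('collar',len(a),np.percentile(a[:,2],[50,75,90]).round(1),cv2.minEnclosingCircle(a[:,:2].astype(np.float32)))
a=V[(np.hypot(V[...,0]-541,V[...,1]-290)<60)&(V[...,2]>9)&(V[...,2]<20)]
if len(a): print('foot',len(a),a[:,1].min(),a[:,2].mean())
E
```

```text
[540.1187864  292.79339694 207.19133457] [ 1.45526177 -0.66032229 -4.81310076] 15.716651895571125
collar 2343 [183.5 184.1 187.5] ((540.8438720703125, 292.4232177734375), 20.088592529296875)
foot 1700 236.9484491304765 17.225931394932267
```

Stroke two bottomed at a tip height of about 25 mm, which is marginal. I'll go deeper and do two more full strokes to be safe.

Request:
{"api": "jog_arm", "payload": {
  "plan": [
    [0, [0, 0, 0.12], [0, 0, 0]],
    [0, [0, 0, 0.24], [0, 0, 0]],
    [0, [0, 0, 0.36], [0, 0, 0]],
    [0, [0, 0, 0.48], [0, 0, 0]],
    [0, [0, 0, 0.56], [0, 0, 0]],
    [0, [0, 0, 0.58], [0, 0, 0]],
    [0, [0, 0, 0.58], [0, 0, 0]],
    [0, [0, 0, 0.58], [0, 0, 0]]
  ]
}}

```text
clock: 28.25
position: [541.4, 293.2, 151.7]
ee_rot: [0.723, -0.691, 0.002, -0.003]
contact_force: [-1.3, -1.5, 9.0]
gripper_width: 15.7
grasp_force: 66.9
```

Request:
{"api": "jog_arm", "payload": {
  "plan": [
    [0, [0, 0, -0.12], [0, 0, 0]],
    [0, [0, 0, -0.24], [0, 0, 0]],
    [0, [0, 0, -0.36], [0, 0, 0]],
    [0, [0, 0, -0.48], [0, 0, 0]],
    [0, [0, 0, -0.54], [0, 0, 0]],
    [0, [0, 0, -0.54], [0, 0, 0]],
    [0, [0, 0, -0.54], [0, 0, 0]]
  ]
}}

```text
clock: 29.12
position: [539.5, 292.4, 202.4]
ee_rot: [0.723, -0.691, 0.0, -0.0]
contact_force: [-1.2, -1.7, -8.8]
gripper_width: 16.0
grasp_force: 64.8
```

Request:
{"api": "jog_arm", "payload": {
  "plan": [
    [0, [0, 0, 0.12], [0, 0, 0]],
    [0, [0, 0, 0.24], [0, 0, 0]],
    [0, [0, 0, 0.36], [0, 0, 0]],
    [0, [0, 0, 0.48], [0, 0, 0]],
    [0, [0, 0, 0.55], [0, 0, 0]],
    [0, [0, 0, 0.55], [0, 0, 0]],
    [0, [0, 0, 0.55], [0, 0, 0]]
  ]
}}

```text
clock: 30.0
position: [542.1, 293.4, 151.5]
ee_rot: [0.723, -0.691, 0.002, -0.004]
contact_force: [-2.8, -2.8, 6.7]
gripper_width: 15.8
grasp_force: 66.9
```

Request:
{"api": "jog_arm", "payload": {
  "plan": [
    [0, [0, 0, -0.12], [0, 0, 0]],
    [0, [0, 0, -0.24], [0, 0, 0]],
    [0, [0, 0, -0.36], [0, 0, 0]],
    [0, [0, 0, -0.48], [0, 0, 0]],
    [0, [0, 0, -0.54], [0, 0, 0]],
    [0, [0, 0, -0.54], [0, 0, 0]],
    [0, [0, 0, -0.54], [0, 0, 0]]
  ]
}}

```text
clock: 30.88
position: [540.0, 292.7, 201.8]
ee_rot: [0.723, -0.691, 0.0, -0.001]
contact_force: [0.5, -0.3, -8.1]
gripper_width: 16.2
grasp_force: 64.8
```

```bash
python3 - <<'E'
from plan import *
p,r=now();s=read_state();print(p,s['contact_force'],s['gripper_width'])
d=grab('wrist');T=np.eye(4);T[:3,:3]=r.as_matrix();T[:3,3]=p;T=T@d['tool_from_camera'];V=cloud(d,T)
a=V[(np.hypot(V[...,0]-540,V[...,1]-290)<24)&(V[...,2]>160)&(V[...,2]<200)]
print('collar',len(a),np.percentile(a[:,2],[50,75,90]).round(1),cv2.minEnclosingCircle(a[:,:2].astype(np.float32)))
a=V[(np.hypot(V[...,0]-541,V[...,1]-290)<60)&(V[...,2]>9)&(V[...,2]<20)]
if len(a): print('foot',len(a),a[:,1].min(),a[:,2].mean())
E
```

```text
[539.98581846 292.67512392 201.79387516] [ 0.53864115 -0.27996089 -8.09502384] 16.214603661903897
collar 2488 [178.2 178.9 189.3] ((540.6398315429688, 292.41558837890625), 20.124923706054688)
foot 1737 237.12529981403299 17.225444416777087
```

Every certain bottom was at a tip height of about 17 mm and every top above 57 mm relative to the jar. Strokes 1, 3 and 4 count as full, and the jar is still home. I withdraw gently and travel back.

Request:
{"api": "jog_arm", "payload": {
  "plan": [
    [0, [0, 0, -0.1], [0, 0, 0]],
    [0, [0, 0, -0.2], [0, 0, 0]],
    [0, [0, 0, -0.3], [0, 0, 0]],
    [0, [0, 0, -0.4], [0, 0, 0]],
    [0, [0, 0, -0.5], [0, 0, 0]],
    [0, [0, 0, -0.58], [0, 0, 0]],
    [0, [0, 0, -0.58], [0, 0, 0]]
  ]
}}

```text
clock: 31.8
position: [539.8, 292.7, 259.0]
ee_rot: [0.723, -0.691, 0.0, -0.001]
contact_force: [0.5, -0.2, -1.6]
gripper_width: 16.0
grasp_force: 65.6
```

```bash
python3 - <<'E'
from plan import *
p,r=now();s=read_state();print(p,s['contact_force'],s['gripper_width'])
t=grab('wrist');d=t;T=np.eye(4);T[:3,:3]=r.as_matrix();T[:3,3]=p;T=T@d['tool_from_camera'];V=cloud(d,T)
a=V[(np.hypot(V[...,0]-541,V[...,1]-290)<60)&(V[...,2]>5)&(V[...,2]<20)]
print('foot',len(a),a[:,1].min(),np.median(a[:,2]))
c=np.array([416,-272,258.])
chain([(p+(c-p)*k/6,None) for k in range(1,7)])
E
```

```text
[539.76542043 292.65089449 258.96701719] [ 0.45144982 -0.17308426 -1.61452816] 15.986410139311607
foot 1928 236.92616250522383 13.898512642156248
[519. 199. 259.] shift [0.93, 0.24, -0.01] turn [0.0, 0.0, 0.0] rows>=1.5
[499. 104. 259.] shift [0.93, 0.25, 0.0] turn [0.0, 0.0, 0.0] rows>=1.5
[478.  10. 258.] shift [0.93, 0.25, 0.01] turn [0.0, 0.0, 0.0] rows>=1.5
[457. -84. 258.] shift [0.93, 0.25, -0.0] turn [0.0, 0.0, 0.0] rows>=1.5
[ 437. -178.  258.] shift [0.93, 0.25, -0.0] turn [0.0, 0.0, 0.0] rows>=1.5
[ 416. -272.  258.] shift [0.93, 0.24, 0.0] turn [0.0, 0.0, 0.0] rows>=1.5
```

Request:
{"api": "jog_arm", "payload": {
  "plan": [
    [0, [0.5, 0.13, 0], [0, 0, 0]],
    [0, [0.93, 0.25, 0], [0, 0, 0]],
    [0, [0.93, 0.25, 0], [0, 0, 0]]
  ]
}}

```text
clock: 32.22
position: [517.7, 195.9, 258.2]
ee_rot: [0.722, -0.692, -0.0, 0.0]
contact_force: [-0.9, 0.4, -1.9]
gripper_width: 15.7
grasp_force: 65.6
```

Request:
{"api": "jog_arm", "payload": {
  "plan": [
    [0, [0.5, 0.13, 0], [0, 0, 0]],
    [0, [0.93, 0.25, 0], [0, 0, 0]],
    [0, [0.93, 0.25, 0], [0, 0, 0]]
  ]
}}

```text
clock: 32.6
position: [497.1, 102.7, 258.1]
ee_rot: [0.722, -0.692, -0.0, 0.0]
contact_force: [-1.3, 0.9, -0.7]
gripper_width: 15.6
grasp_force: 65.6
```

Request:
{"api": "jog_arm", "payload": {
  "plan": [
    [0, [0.5, 0.13, 0], [0, 0, 0]],
    [0, [0.93, 0.25, 0], [0, 0, 0]],
    [0, [0.93, 0.25, 0], [0, 0, 0]]
  ]
}}

```text
clock: 32.98
position: [476.7, 9.3, 258.0]
ee_rot: [0.722, -0.692, -0.0, 0.0]
contact_force: [0.5, 0.3, -2.3]
gripper_width: 15.9
grasp_force: 65.6
```

Request:
{"api": "jog_arm", "payload": {
  "plan": [
    [0, [0.5, 0.13, 0], [0, 0, 0]],
    [0, [0.93, 0.25, 0], [0, 0, 0]],
    [0, [0.93, 0.25, 0], [0, 0, 0]]
  ]
}}

```text
clock: 33.35
position: [456.3, -84.5, 257.9]
ee_rot: [0.722, -0.692, -0.0, 0.0]
contact_force: [-0.4, 0.6, -2.2]
gripper_width: 15.5
grasp_force: 65.6
```

Request:
{"api": "jog_arm", "payload": {
  "plan": [
    [0, [0.5, 0.13, 0], [0, 0, 0]],
    [0, [0.93, 0.25, 0], [0, 0, 0]],
    [0, [0.93, 0.25, 0], [0, 0, 0]]
  ]
}}

```text
clock: 33.72
position: [435.8, -178.3, 257.7]
ee_rot: [0.722, -0.692, -0.0, 0.0]
contact_force: [0.4, 0.3, -1.8]
gripper_width: 15.6
grasp_force: 65.6
```

Request:
{"api": "jog_arm", "payload": {
  "plan": [
    [0, [0.5, 0.13, 0], [0, 0, 0]],
    [0, [0.93, 0.25, 0], [0, 0, 0]],
    [0, [0.93, 0.25, 0], [0, 0, 0]],
    [0, [0.93, 0.25, 0], [0, 0, 0]]
  ]
}}

```text
clock: 34.22
position: [415.4, -270.5, 257.7]
ee_rot: [0.723, -0.691, -0.0, -0.0]
contact_force: [-0.0, 0.3, -1.4]
gripper_width: 15.9
grasp_force: 65.6
```

```bash
python3 - <<'E'
from plan import *
p,r=now();s=read_state();print(p,s['contact_force'],s['gripper_width'])
d=grab('wrist');T=np.eye(4);T[:3,:3]=r.as_matrix();T[:3,3]=p;T=T@d['tool_from_camera'];V=cloud(d,T)
for z0,z1,R0 in((120,182,50),(215,245,24)):
    a=V[(np.hypot(V[...,0]-p[0],V[...,1]-p[1])<R0)&(V[...,2]>z0)&(V[...,2]<z1)]
    print('w',z0,len(a),np.median(a[:,2]),cv2.minEnclosingCircle(a[:,:2].astype(np.float32)))
x=np.array([.847,-.531,0]);h=np.array([496.8,-323,0])
b=h-95*x+[0,0,182.];chain([(b,None),(h+[0,0,182],None),(h+[0,0,163.5],None)])
E
```

```text
[ 415.3692001  -270.52860051  257.74386717] [-0.01798363  0.29068434 -1.40688219] 15.885796772777734
w 120 5541 174.30412908568266 ((414.8795166015625, -270.134033203125), 38.49372863769531)
w 215 2233 234.06128436247835 ((415.43048095703125, -270.31280517578125), 20.144365310668945)
[ 416. -273.  182.] shift [0.02, -0.01, 0.76] turn [0.0, 0.0, 0.0] rows>=1.2
[ 497. -323.  182.] shift [0.54, -0.78, -0.0] turn [0.0, 0.0, 0.0] rows>=1.5
[ 497. -323.  164.] shift [0.0, 0.0, 0.18] turn [0.0, 0.0, 0.0] rows>=0.3
```

Request:
{"api": "jog_arm", "payload": {
  "plan": [
    [0, [0.02, -0.01, 0.3], [0, 0, 0]],
    [0, [0.02, -0.01, 0.6], [0, 0, 0]],
    [0, [0.02, -0.01, 0.76], [0, 0, 0]],
    [0, [0.02, -0.01, 0.76], [0, 0, 0]],
    [0, [0.02, -0.01, 0.76], [0, 0, 0]]
  ]
}}

```text
clock: 34.9
position: [416.6, -273.2, 183.1]
ee_rot: [0.723, -0.691, 0.001, -0.0]
contact_force: [-0.3, -0.6, 0.1]
gripper_width: 16.0
grasp_force: 65.6
```

Request:
{"api": "jog_arm", "payload": {
  "plan": [
    [0, [0.09, -0.13, 0], [0, 0, 0]],
    [0, [0.18, -0.26, 0], [0, 0, 0]],
    [0, [0.27, -0.39, 0], [0, 0, 0]],
    [0, [0.36, -0.52, 0], [0, 0, 0]],
    [0, [0.45, -0.65, 0], [0, 0, 0]],
    [0, [0.54, -0.78, 0], [0, 0, 0]],
    [0, [0.54, -0.78, 0], [0, 0, 0]],
    [0, [0.54, -0.78, 0], [0, 0, 0]]
  ]
}}

```text
clock: 35.9
position: [495.4, -324.0, 181.7]
ee_rot: [0.723, -0.691, -0.001, 0.0]
contact_force: [-0.6, 0.1, -1.5]
gripper_width: 16.4
grasp_force: 65.6
```

```bash
python3 - <<'E'
from plan import *
p,r=now();s=read_state();print(p,s['contact_force'])
chain([((496.8,-323,164.5),None)])
E
```

```text
[ 495.40292184 -324.02645515  181.67487365] [-0.63985499  0.0681462  -1.47127602]
[ 497. -323.  164.] shift [-0.01, -0.01, 0.17] turn [0.0, 0.0, 0.0] rows>=0.3
```

Request:
{"api": "jog_arm", "payload": {
  "plan": [
    [0, [-0.01, -0.01, 0.06], [0, 0, 0]],
    [0, [-0.01, -0.01, 0.12], [0, 0, 0]],
    [0, [-0.01, -0.01, 0.16], [0, 0, 0]],
    [0, [-0.01, -0.01, 0.17], [0, 0, 0]],
    [0, [-0.01, -0.01, 0.17], [0, 0, 0]]
  ]
}}

```text
clock: 36.52
position: [496.4, -323.1, 165.6]
ee_rot: [0.723, -0.691, -0.0, 0.0]
contact_force: [-1.7, 1.1, 3.2]
gripper_width: 15.9
grasp_force: 66.1
```

Request:
{"api": "jog_arm", "payload": {
  "plan": [
    [30, [0, 0, 0], [0, 0, 0]],
    [60, [0, 0, 0], [0, 0, 0]],
    [60, [0, 0, 0], [0, 0, 0]],
    [60, [0, 0, 0], [0, 0, 0]],
    [60, [0, 0, 0], [0, 0, 0]]
  ]
}}

```text
clock: 37.15
position: [496.8, -323.1, 165.0]
ee_rot: [0.723, -0.691, 0.0, -0.0]
contact_force: [0.9, 0.9, 0.5]
gripper_width: 59.9
grasp_force: 0.0
```

Request:
{"api": "jog_arm", "payload": {
  "plan": [
    [60, [0, 0, -0.3], [0, 0, 0]],
    [60, [0, 0, -0.6], [0, 0, 0]],
    [60, [0, 0, -0.9], [0, 0, 0]],
    [60, [-0.4, -0.1, -0.9], [0, 0, 0]],
    [60, [-0.4, -0.1, -0.9], [0, 0, 0]],
    [60, [-0.4, -0.1, -0.9], [0, 0, 0]]
  ]
}}

```text
clock: 37.9
position: [504.9, -282.7, 254.9]
ee_rot: [0.723, -0.691, -0.0, 0.0]
contact_force: [0.3, -0.8, -0.0]
gripper_width: 60.3
grasp_force: 0.0
```

```bash
python3 - <<'E'
from plan import *
p,r=now();s=read_state();print(p,s['contact_force'],s['gripper_width'])
d=grab('wrist');T=np.eye(4);T[:3,:3]=r.as_matrix();T[:3,3]=p;T=T@d['tool_from_camera'];V=cloud(d,T)
for c in((497,-323),(442,-410)):
  for z0,z1 in((212,222),(134,148),(60,90)):
    q=V[(V[...,2]>z0)&(V[...,2]<z1)&(np.hypot(V[...,0]-c[0],V[...,1]-c[1])<(25 if z0>100 else 48))]
    if len(q)>5: print(c,z0,len(q),cv2.minEnclosingCircle(q[:,:2].astype(np.float32)),np.median(q[:,2]))
t=grab('top');s=grab('scene')
save(np.vstack([cv2.resize(t['img'][140:260,140:400],(640,295)),cv2.resize(s['img'][150:290,170:450],(640,305))]),'end.png')
C=cloud(s);q=C[(C[...,2]>92)&(C[...,2]<104)&(abs(C[...,0]-541)<60)&(abs(C[...,1]-290)<60)];print(len(q),cv2.minEnclosingCircle(q[:,:2].astype(np.float32)))
E
```

```text
[ 504.86563826 -282.69076532  254.93767698] [ 0.33195156 -0.8311592  -0.01959369] 60.335286063069915
(497, -323) 212 699 ((496.5472106933594, -322.7643127441406), 9.038439750671387) 217.6469937231466
(497, -323) 134 1372 ((497.0379333496094, -322.9389953613281), 24.884552001953125) 141.84024501641295
(497, -323) 60 2327 ((496.65618896484375, -322.68060302734375), 38.49293899536133) 81.68841894080452
(442, -410) 212 367 ((441.8594970703125, -407.7000732421875), 8.219718933105469) 217.54354811128627
(442, -410) 134 1621 ((442.036865234375, -410.0140380859375), 24.914817810058594) 141.8754654225907
(442, -410) 60 364 ((443.72894287109375, -409.8917236328125), 16.10504913330078) 79.73748880962907
76 ((543.716796875, 283.6252136230469), 46.63121032714844)
```

View pics/end.png

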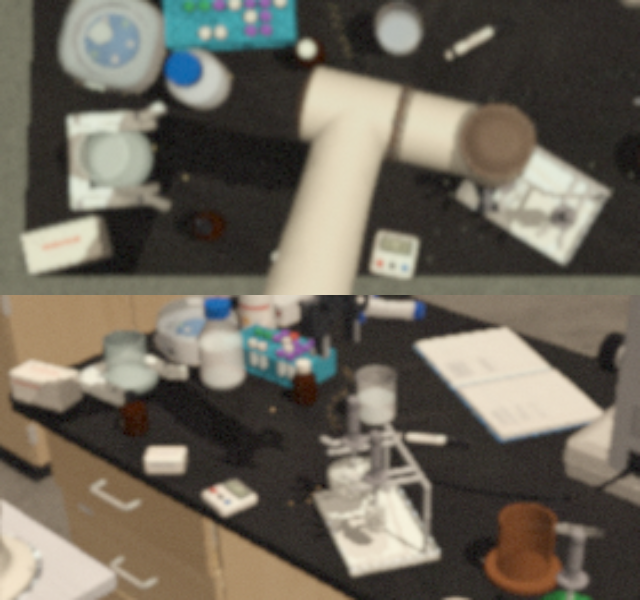

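The picture shows the jar upright and home at (118,157), both brushes hanging on the stand at their original positions, and no bystander displaced. I hand the job in.

```bash
python3 -c "
from bench import job_done
print(job_done())"
```

```text
the job is handed in; nothing more can be done
None
```

I handed the job in at about 38 s, with no verdict returned: the jar is home and upright in the hold-down, I made four strokes (the second bottomed marginally at about 25 mm, so I added one), and the wide brush hangs back in its own place, the slim brush and bystanders undisturbed.

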